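Set the tea kettle to boil and keep warm

ROBOT

A 6-joint arm with a two-finger parallel gripper is mounted at the origin on the work surface. World frame = base frame: x ahead of the robot, y to its left, z up, the work surface at z = 0. Lengths are in mm, angles in rad, forces in N, time in s.
With the tool pointing down it reaches from about 400 to 925 mm from the base axis. Payload 12.5 kg.
Tool frame: the origin (TCP) lies on the centre line of the jaws, within the pads' length; the fingertips stand 25 mm ahead of it and the grasp point (between the pads) lies 6 mm ahead of it (env.tip_extent is the distance from the TCP to the fingertips, in mm); x points along the fingers, z is the direction in which the jaws open and shut, and the axes are right-handed (so a half turn about x gives the same grasp; the last joint's range is limited). The gripper opens to 95 mm and grips with 3 to 60 N. Pads are 20 mm wide; open, the fingers measure 119 mm over their backs; the gripper's body (75 mm by 180 mm) begins 59 mm behind the grasp point.
Start: joints at [-0.106, 0.491, 1.559, -0, 1.092, -0.106], TCP at [625.018, 0.021, 204.061] pointing down, gripper open.
Joint ranges: [-3.1, 3.1], [-0.84, 2.19], [0.05, 2.79], [-1.13, 4.28], [0.06, 2.93], [-2.69, 2.69]. Speed limits (rad/s): [2.22, 2.22, 2.79, 3.14, 3.14, 3.14].

INTERFACE

Orientations are given as [roll, pitch, yaw] about the fixed x, y, z axes, in that order (R = Rz(yaw) Ry(pitch) Rx(roll)).
In Python, from cell import env gives the robot as it stands.
- The arm moves only by the tool step_arm, never from a script. Its argument "rows" is a list of rows, each a list of 6 numbers: the shift along the tool's x, y, z in mm, then the turn, a rotation vector about the tool's x, y, z in rad. In form: [[x, y, z, wx, wy, wz], ...]. A call has 1 to 8 rows; each row shifts and turns the pose as measured when the row begins, along the tool's axes as they then stand; what a row does not reach is not made up. A row lasts 1/8 s, in which the tool goes at most 62.5 mm and 10.7 degrees, less where a joint would pass 70% of its speed; a pose out of reach is approached as far as the arm can. A call is refused whole if a number of a shift passes 62.5 or a number of a turn 0.188, either way. A call with a gripper value outside its range is refused whole. "grip" is the finger opening in mm, from 0 to 95.1, set as the call begins (left out, the last holds). The fingers move at their own pace and stop on an object; the grip force is fixed at half the most. Time passes only in rows, so rows that do not move let the fingers close. It gives the time, the measured TCP pose, the force and the opening at its end, in the units of the state.
- env.state(): the state, without advancing time (a new reading comes with each control period).
- env.read_camera(name): name is "scene" or "side" or "wrist"; returns the picture (480x640x3 uint8, red, green, blue); there is no depth.
- env.get_calibration(name): a dict with "fx", "fy", "cx", "cy" (pixels), "pose" (4x4, takes a point from camera to world coordinates); the wrist camera has in their place "hand_eye" (4x4, takes a point from camera to tool coordinates, whose origin is the TCP and whose axes are the tool frame's). Camera axes: x right, y down, z forward; pixel columns grow to the right and rows downward; lengths in mm; the calibration is good to about 2 mm. A picture is of the moment at which its call begins: read the wrist's pose just before it. get_calibration takes no time and is no camera call.
- env.job_done(): hands the job in, once; it reports no verdict.
The state is a dict: "t": time; "joints": joint angles; "qvel": joint speeds; "tau": joint torques, N m; "eef_pos": TCP position; "tcp_rot": TCP orientation; "ft_force": force on the tool from outside, world axes, zero at the start; "moment": the same for the moment, N m; "opening": opening from 0.0 (shut) to 1.0 (fully open).
Only numpy, scipy, OpenCV 4.12 (cv2) and the standard library are available. Lean on these libraries where they do the work, as an engineer would, in place of code of your own. Each camera call takes 0.05 s, during which the arm holds its last target.

TASK

The filled kettle stands open in its well on the tea stove. Get it going: push its lid fully shut, then switch on the mains by pressing down the white-dotted half of the red rocker, then press in the orange boil key and after that the yellow keep-warm key, each right down so that it stays in. Leave the blue steriliser key alone, pick nothing up, and leave the kettle, the glass pot and the things around the stove standing where they are.

Things in the scene. Friction and masses are not known exactly. Their poses are not given: they have to be found in the camera images.
- stove: fixed black tea stove, a slab 230 x 380 x 55 mm (x, y, z) with two wells in its top; origin at the centre of its underside, on the table; its x axis points from the front (key) edge to the back, y along its length, z up. The kettle well (a steel ring 8 mm high, 141 mm across outside) is centred at (30, 95) mm in this frame, the glass pot's well at (30, -90) mm; the keys and the rocker lie in one row at x = -80 mm near the front edge. The deck is flat, 55 mm above the table
- kettle: loose steel kettle, about 1.1 to 1.7 kg with its filling, foot 124 mm across, rim 117 mm above the foot, standing in its well 55 mm above the table with about 3 mm of play; origin at the centre of its foot; its +x points to its black handle (reaching out to 115 mm from the axis, its top 115 mm above the foot), -x to its spout (reaching out to 112 mm, its tip 112 mm above the foot), z up
- lid_hinge (a point): middle of the kettle lid's hinge axis, on the handle side of the rim, 54 mm from the kettle's axis and 120 mm above its foot; it has the kettle's axes, and the hinge axis runs along their y; does not move with the lid
- lid_edge (a point): on the outer (upper) face of the round steel lid near its free edge, opposite the hinge, 103 mm from the hinge axis; moves with the lid. The lid is a plain disc 102 mm across and 6 mm thick, its outer face 3 mm above the hinge axis when shut
- kettle_lid (a joint): opening angle of the lid: 0 = fully shut, flat on the rim; it stands open at about 0.85 to 1.25 rad (limit 1.35), leaning up over the handle side. The hinge is stiff enough for the lid to stay at any angle (about 0.07 N m); push its outer face from the handle side towards the spout and down, and press it home
- mains_pad (a point): middle of the white-dotted half of the red mains rocker, on its surface 13 mm from the pivot. The rocker, 40 x 26 mm, lies lengthwise along the stove's x at (-80, -145) mm in the stove's frame, in a 50 x 34 mm black bezel; its dotted half is the one towards the stove's back and is tilted up while off, the plain half lies level, 65 mm above the table, while off
- mains (a joint): angle of the mains rocker: 0 = off (dotted half up), 0.28 rad = on (dotted half pressed down level, 65 mm above the table). It turns stiffly (pressing the dotted half takes about 3 to 5 N) and stays where it is left, so press it right over
- key_boil_top (a point): centre of the top of the orange boil key, 26 x 26 mm square, 62 mm above the table when up, at (-80, 25) mm in the stove's frame
- key_boil (a joint): depth of the boil key: 0 = up, 0.005 m = pressed in. A stay-in key without a return spring: it moves down stiffly at about 3 N and stays where it is left, so press it to its stop; 2 mm of it then stand above the deck
- key_warm_top (a point): centre of the top of the yellow keep-warm key, 26 x 26 mm square, 62 mm above the table when up, at (-80, -25) mm in the stove's frame
- key_warm (a joint): depth of the keep-warm key: 0 = up, 0.005 m = pressed in; stays in like the boil key, about 3 N
- key_steril_top (a point): centre of the top of the blue steriliser key, same make, at (-80, -75) mm in the stove's frame; must stay up
- key_steril (a joint): depth of the blue steriliser key: 0 = up, 0.005 m = pressed in; about 3 N
- pot: loose lidded glass pot with upturned cups in it, 130 mm across, 69 mm high with its knob, standing in the other well; origin at the centre of its underside; must stay
- cup: loose blue tea cup, 68 mm across, 48 mm high, on the table by the stove; origin at the centre of its underside; must stay
- canister: loose red tea canister with a brass lid, 70 mm across, 104 mm high, on the table by the stove; origin at the centre of its underside; must stay
- gourd: loose small dried gourd with a red band, 74 mm across, 118 mm high, on the table by the stove; origin at the centre of its underside; must stay

How it is judged:
By the outcome, as a careful person would: the job done as asked, in the order asked, and still so for the second after the job is handed in, with the robot touching nothing.
It also fails if it takes over 54 s, if anything falls off the work surface, if the arm or the gripper's body presses on something with over 40 N, if the wrist force passes 120 N, or if a joint passes its speed limit or range.

## Working session

There is one attempt and no reset: what is moved stays moved. The work goes in short steps, Python scripts to look and compute and a tool call to move; the robot and the scene stay as the last step left them, time stands still between calls to the robot, and variables do not carry over. Pictures are saved under pics/ and viewed, and the job is handed in when it is done.

Besides the shell and the picture viewer there is one more tool, called by a JSON object that holds its "name" and its "arguments". step_arm: Moves the arm, as the interface text tells. Its arguments: {"type":"object","properties":{"rows":{"type":"array","items":{"type":"array","items":{"type":"number"}}},"grip":{"type":"number"}},"required":["rows"]}

```bash
ls; mkdir -p pics
python3 - <<'E'
from cell import env
import cv2
s=env.state();print(s)
for n in("scene","side","wrist"):
    c=env.get_calibration(n);print(n,c)
    im=env.read_camera(n);cv2.imwrite(f"pics/{n}0.png",im[:,:,::-1])
print(env.tip_extent)
E
```

```text
pics
{'t': 0.0, 'joints': array([-1.05597217e-01,  4.91524345e-01,  1.55948008e+00, -6.00026058e-06,
        1.09170478e+00, -1.05593730e-01]), 'qvel': array([ 1.76725226e-04,  4.90794137e-04,  9.31207916e-04,  9.08535677e-04,
        5.86095953e-05, -1.30590952e-03]), 'tau': array([-9.52334158e-04, -6.12640929e+01, -2.58175153e+01,  6.92750537e-02,
        4.83079045e-02, -1.38641695e-05]), 'eef_pos': array([6.24726900e+02, 5.18966372e-02, 2.03473090e+02]), 'tcp_rot': array([3.04076505, 1.56967977, 3.04076433]), 'ft_force': array([ 0.55755753,  0.85093101, -0.18696683]), 'moment': array([ 0.03060204,  0.00767302, -0.01125753]), 'opening': 1.002150371808245}
scene {'fx': 445.0366572448486, 'fy': 445.0366572448486, 'cx': 319.34922307728516, 'cy': 239.5870273985429, 'pose': array([[-5.45815651e-01,  7.15880606e-01, -4.35431088e-01,
         8.88207759e+02],
       [ 8.37803945e-01,  4.74353965e-01, -2.70319932e-01,
         2.78388975e+02],
       [ 1.30316662e-02, -5.12350733e-01, -8.58677414e-01,
         8.59171304e+02],
       [ 0.00000000e+00,  0.00000000e+00,  0.00000000e+00,
   
[... 250 characters left out ...]
-5.93964945e-01,  6.63182749e-01,
        -8.22355494e+02],
       [-1.09664336e-02, -7.41112337e-01, -6.71291472e-01,
         9.87595113e+02],
       [ 0.00000000e+00,  0.00000000e+00,  0.00000000e+00,
         1.00000000e+00]])}
wrist {'fx': 431.14548382466165, 'fy': 431.14548382466165, 'cx': 325.15376675489296, 'cy': 243.2171757214084, 'hand_eye': array([[ 1.21019302e-03, -2.89661257e-01,  9.57128461e-01,
        -1.80507847e+02],
       [ 4.14690191e-04, -9.57128935e-01, -2.89661925e-01,
         8.18888700e+01],
       [ 9.99999182e-01,  7.47458625e-04, -1.03819108e-03,
         1.10241352e+00],
       [ 0.00000000e+00,  0.00000000e+00,  0.00000000e+00,
         1.00000000e+00]])}
25.0
```

View pics/scene0.png

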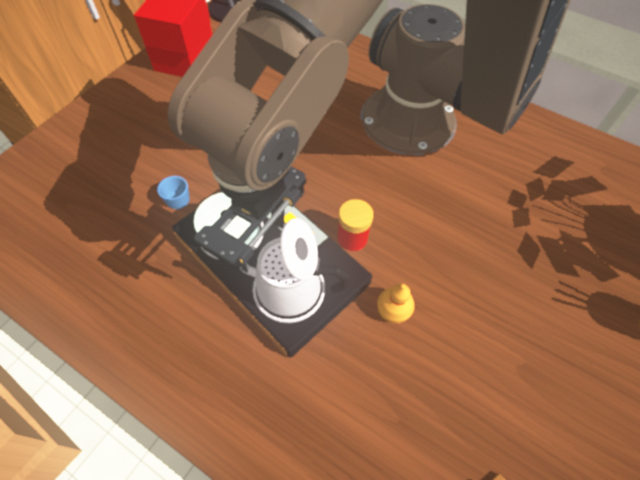

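View pics/side0.png

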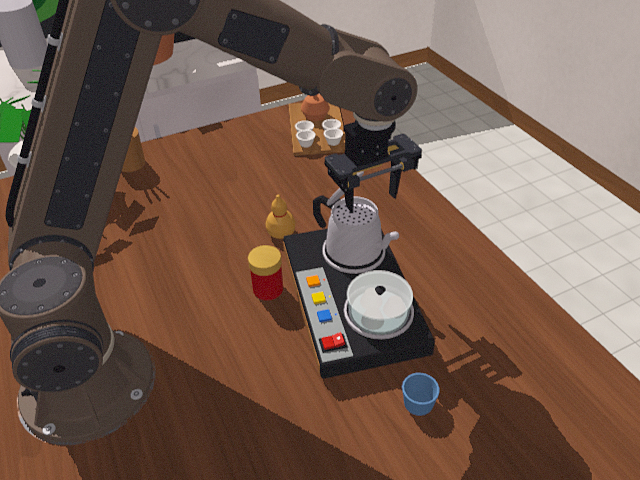

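View pics/wrist0.png

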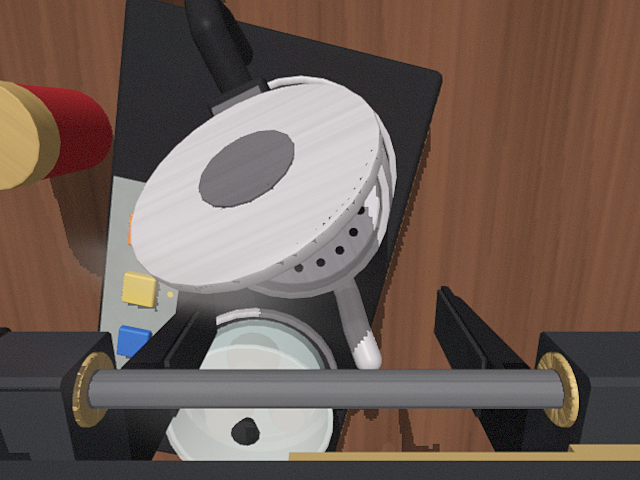

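```bash
cat > h.py <<'E'
import numpy as np, cv2
from scipy.spatial.transform import Rotation as R
from cell import env
def T(state=None):
    s=state or env.state(); M=np.eye(4); M[:3,:3]=R.from_euler('xyz',s['tcp_rot']).as_matrix(); M[:3,3]=s['eef_pos']; return M
def pose(n,M=None):
    c=env.get_calibration(n)
    return c, (c['pose'] if n!='wrist' else (T() if M is None else M)@c['hand_eye'])
def ray(n,u,v,M=None):
    c,P=pose(n,M); d=P[:3,:3]@np.array([(u-c['cx'])/c['fx'],(v-c['cy'])/c['fy'],1]); return P[:3,3],d
def atz(n,u,v,z,M=None):
    o,d=ray(n,u,v,M); return o+d*(z-o[2])/d[2]
def proj(n,p,M=None):
    c,P=pose(n,M); q=np.linalg.inv(P)@np.append(p,1); return c['cx']+c['fx']*q[0]/q[2], c['cy']+c['fy']*q[1]/q[2]
def tri(obs):
    A=np.zeros((3,3));b=np.zeros(3)
    for o,d in obs:
        d=d/np.linalg.norm(d);Q=np.eye(3)-np.outer(d,d);A+=Q;b+=Q@o
    return np.linalg.solve(A,b)
def crop(src,x,y,w,h,f,out):
    im=cv2.imread(src)[y:y+h,x:x+w]; cv2.imwrite(out,cv2.resize(im,None,fx=f,fy=f,interpolation=cv2.INTER_CUBIC))
E
python3 - <<'E'
from h import *
np.set_printoptions(precision=1,suppress=True)
print(T())
for n,(u,v) in dict(or_=(313,282),ye=(319,298),bl=(324,315),rock=(333,343)).items(): print(n,atz('side',u,v,62))
for n,(u,v) in dict(ye=(139,288),bl=(134,341)).items(): print(n,atz('wrist',u,v,62))
crop('pics/side0.png',260,170,200,220,3.4//1,'pics/side0c.png')
crop('pics/scene0.png',160,160,230,200,3,'pics/scene0c.png')
E
```

```text
[[ -0.   -0.    1.  624.8]
 [  0.    1.    0.    0.1]
 [ -1.    0.   -0.  203.6]
 [  0.    0.    0.    1. ]]
or_ [482.  -13.5  62. ]
ye [473.  -60.2  62. ]
bl [ 461.4 -105.9   62. ]
rock [ 445.1 -176.6   62. ]
ye [475.3 -53.4  62. ]
bl [ 465.1 -101.4   62. ]
```

View pics/side0c.png

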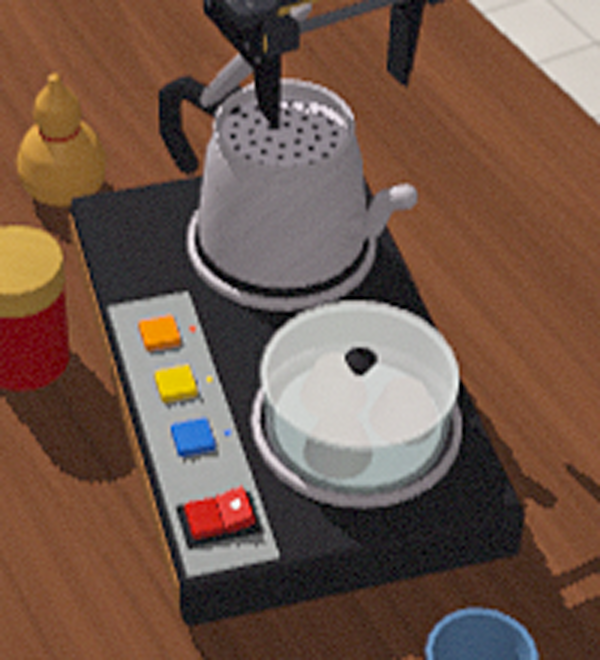

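View pics/scene0c.png

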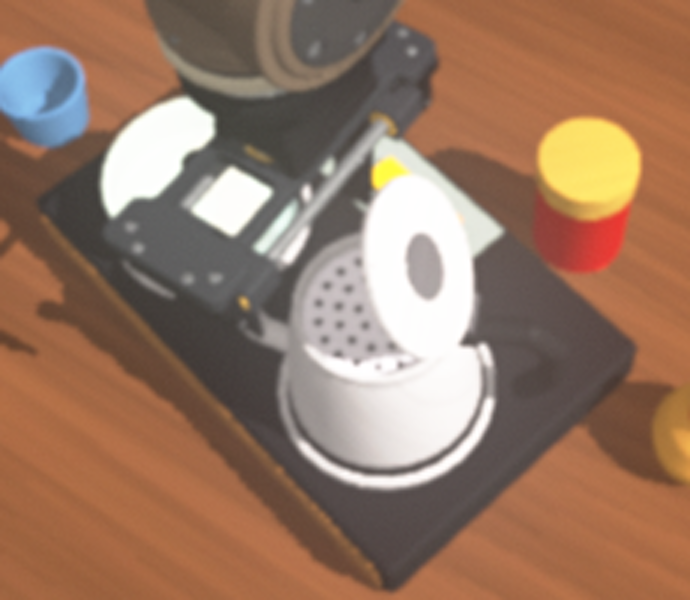

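{"name": "step_arm", "arguments": {"rows": [[-50, 0, 0, 0, 0, 0], [-50, 0, 0, 0, 0, 0], [-50, -7, -25, 0, 0, 0], [-20, -7, -25, 0, 0, 0], [0, -7, -25, 0, 0, 0], [0, 0, 0, 0, 0, 0]], "grip": 0}}

```text
t: 0.9
eef_pos: [547.7, -21.4, 377.6]
tcp_rot: [3.1, 1.566, 3.1]
ft_force: [0.5, 0.1, 0.6]
opening: 0.428
```

Run:
```python
from h import *
M=T();np.save('M1.npy',M);print(M.round(2),env.state()['t'],env.state()['opening'])
for n in("scene","side","wrist"):
    cv2.imwrite(f"pics/{n}1.png",env.read_camera(n)[:,:,::-1])
crop('pics/side1.png',260,170,200,220,3,'pics/side1c.png')
```

```text
[[ -0.    -0.     1.   547.71]
 [  0.     1.     0.   -21.42]
 [ -1.     0.    -0.   377.61]
 [  0.     0.     0.     1.  ]] 0.9 0.42765000399750164
```

View pics/wrist1.png

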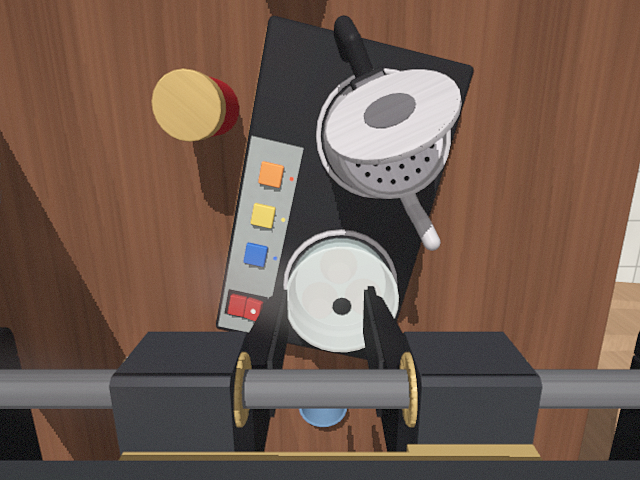

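View pics/side1c.png

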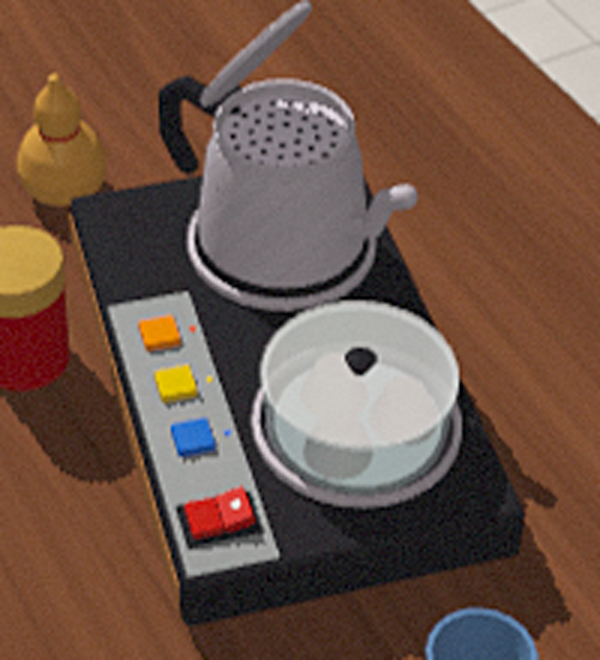

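View pics/scene1.png

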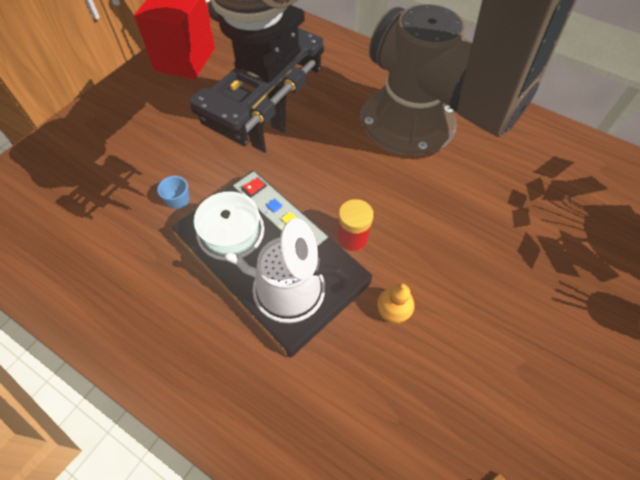

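Run:
```python
from h import *
crop('pics/wrist1.png',200,130,160,210,3,'pics/w1c.png')
crop('pics/wrist1.png',300,0,200,260,3,'pics/w1d.png')
im=cv2.imread('pics/w1d.png');cv2.imwrite('pics/w1d.png',im[:600])
```

```text
(no output)
```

View pics/w1c.png

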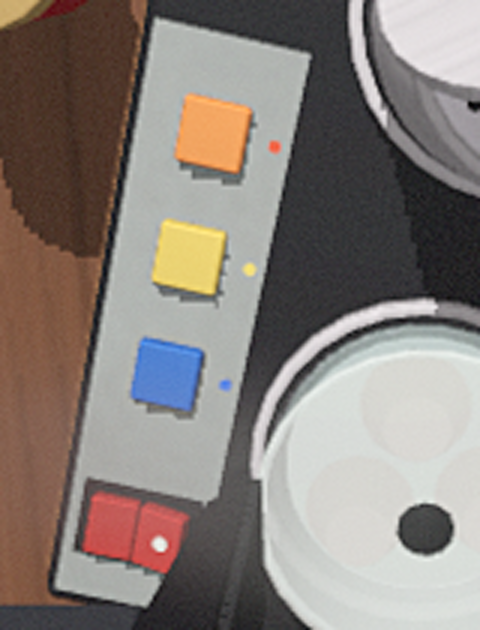

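View pics/w1d.png

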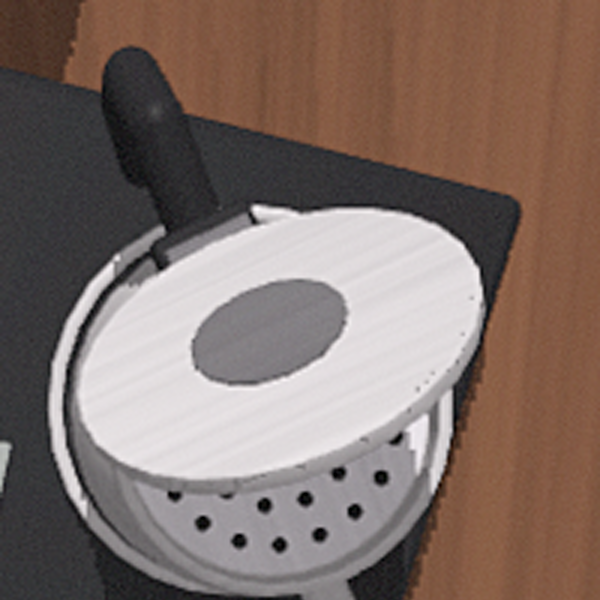

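Run:
```python
from h import *
from scipy.optimize import least_squares
np.set_printoptions(precision=1,suppress=True)
M=np.load('M1.npy')
W=[((271.7,174),(-80,25,62)),((263.3,215.7),(-80,-25,62)),((256,254.3),(-80,-75,62)),((253,311.3),(-67.5,-145,68.6)),((473.5,67),(115,190,55)),((270,15.5),(-115,190,55))]
S=[((313,280),(-80,25,62)),((318.7,296.7),(-80,-25,62)),((324,314.7),(-80,-75,62)),((338.3,338.7),(-67.5,-145,68.6))]
def w(p,q):
    c,s=np.cos(p[2]),np.sin(p[2]); return np.array([p[0]+c*q[0]-s*q[1],p[1]+s*q[0]+c*q[1],q[2]])
def res(p,ws):
    r=[]
    for n,L,use in(('wrist',W,ws[0]),('side',S,ws[1])):
        if use:
            for uv,q in L: r+=list(np.array(proj(n,w(p,q),M))-uv)
    return np.array(r)
for ws in((1,0),(0,1),(1,1)):
    f=least_squares(res,[557,-50,-.21],args=(ws,)); print(ws,f.x,f.x[2].round(4)); print(f.fun.reshape(-1,2).tolist() if 0 else f.fun)
    for n,q in dict(boil=(-80,25,62),warm=(-80,-25,62),pad=(-67.5,-145,68.6),kettle=(30,95,55)).items(): print(n,w(f.x,q))
print('spout',tri([ray('wrist',432,240,M),ray('side',394.7,235.7)]))
print('lidc',tri([ray('wrist',390,110.7,M),ray('scene',301.7,248.7)]))
```

```text
(1, 0) [556.4 -50.7  -0.2] -0.2279
[-1.2  1.3 -0.8  0.9 -1.2  1.4  0.7  0.1  3.7 -0.4 -1.4 -2.1]
boil [484.1  -8.3  62. ]
warm [472.8 -57.   62. ]
pad [ 457.9 -176.7   68.6]
kettle [607.1  35.1  55. ]
(0, 1) [557.  -51.6  -0.2] -0.2401
[ 0.3 -0.1 -0.3  0.2 -0.1  0.1  0.1 -0.2]
boil [485.2  -8.3  62. ]
warm [473.3 -56.8  62. ]
pad [ 456.9 -176.4   68.6]
kettle [608.7  33.6  55. ]
(1, 1) [556.4 -50.7  -0.2] -0.2283
[-1.2  1.3 -0.8  0.9 -1.2  1.4  0.7  0.1  3.7 -0.3 -1.3 -2.1 -0.2  0.1
 -0.5  0.3 -0.   0.2  0.6 -0.3]
boil [484.1  -8.2  62. ]
warm [472.8 -56.9  62. ]
pad [ 457.8 -176.6   68.6]
kettle [607.1  35.1  55. ]
spout [650.6 -57.1 157.8]
lidc [595.8  62.4 221.4]
```

{"name": "step_arm", "arguments": {"rows": [[0, 42, 10, 0, 0, 0], [0, 42, 10, 0, 0, 0], [0, 42, 10, 0, 0, 0], [0, 0, 0, 0, 0, 0]], "grip": 0}}

```text
t: 1.55
eef_pos: [582.7, 109.2, 372.9]
tcp_rot: [3.102, 1.56, 3.101]
ft_force: [-0.4, -0.4, -0.1]
opening: 0.006
```

{"name": "step_arm", "arguments": {"rows": [[28, -2, -2, 0, 0, 0], [28, -2, -2, 0, 0, 0], [20, 0, 0, 0, 0, 0], [0, 0, 0, 0, 0, 0]], "grip": 0}}

```text
t: 2.05
eef_pos: [579.1, 104.5, 292.3]
tcp_rot: [-3.111, 1.557, -3.11]
ft_force: [-0.0, -0.6, 0.2]
opening: 0.007
```

Run:
```python
from h import *
print(T().round(3))
for n in("scene","side"):
    cv2.imwrite(f"pics/{n}2.png",env.read_camera(n)[:,:,::-1])
crop('pics/side2.png',260,70,200,200,3,'pics/side2c.png')
crop('pics/scene2.png',200,160,200,200,3,'pics/scene2c.png')
```

```text
[[-1.40000e-02 -1.00000e-03  1.00000e+00  5.79128e+02]
 [-0.00000e+00  1.00000e+00  1.00000e-03  1.04518e+02]
 [-1.00000e+00 -0.00000e+00 -1.40000e-02  2.92302e+02]
 [ 0.00000e+00  0.00000e+00  0.00000e+00  1.00000e+00]]
```

View pics/side2c.png

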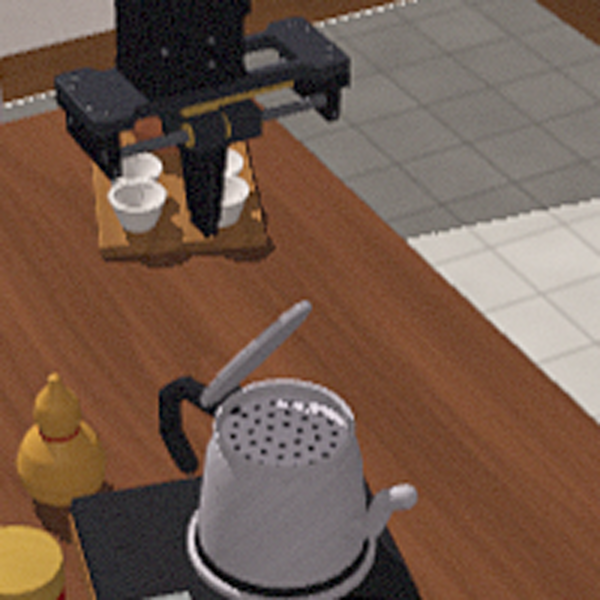

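View pics/scene2c.png

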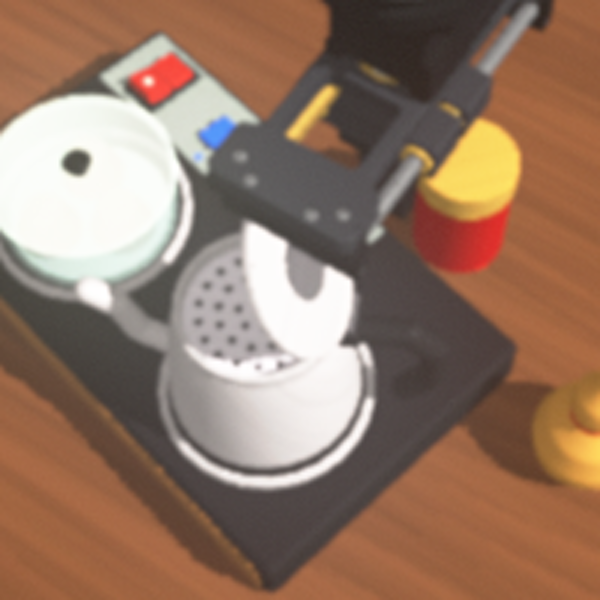

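{"name": "step_arm", "arguments": {"rows": [[6, -15, 5, 0, 0, 0], [5, -15, 5, 0, 0, 0], [2, -12, 6, 0, -0.014, 0], [0, 0, 0, 0, 0, 0]], "grip": 0}}

```text
t: 2.65
eef_pos: [597.8, 58.6, 281.9]
tcp_rot: [-0.053, 1.564, -0.053]
ft_force: [-0.3, 0.1, 0.5]
opening: 0.004
```

Run:
```python
from h import *
print(T().round(3))
for n in("side",):
    cv2.imwrite(f"pics/{n}3.png",env.read_camera(n)[:,:,::-1])
crop('pics/side3.png',260,70,200,200,3,'pics/side3c.png')
```

```text
[[ 7.00000e-03  0.00000e+00  1.00000e+00  5.97798e+02]
 [-0.00000e+00  1.00000e+00 -0.00000e+00  5.86360e+01]
 [-1.00000e+00 -0.00000e+00  7.00000e-03  2.81878e+02]
 [ 0.00000e+00  0.00000e+00  0.00000e+00  1.00000e+00]]
```

View pics/side3c.png

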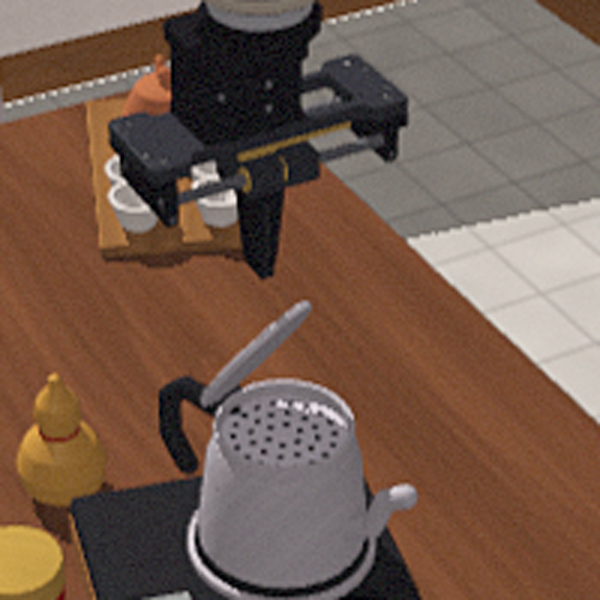

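Run:
```python
from h import *
def c(p):
    u,v=proj('side',p); return round((u-260)*3),round((v-70)*3)
print('tip',c((597.8,58.6,257)))
def K(k,z): return (608-.42*k,34.5+.907*k,z)
for th in(.85,.95,1.05,1.15,1.25): print(th,c(K(54-103*np.cos(th)+3*np.sin(th),175+103*np.sin(th)+3*np.cos(th))))
print('hinge',c(K(54,175)))
print('edge rays', tri([ray('side',260+308/3,70+303/3),ray('scene',200+262/3,160+221/3)]))
```

```text
tip (257, 312)
0.85 (302, 336)
0.95 (292, 324)
1.05 (281, 313)
1.15 (270, 303)
1.25 (259, 294)
hinge (225, 392)
edge rays [616.74346146  41.36590455 271.71549602]
```

Run:
```python
from h import *
M=np.load('M1.npy')
for q in ((25,10,20),(25,-10,20),(25,10,-20),(25,-10,-20),(-7,10,20)): print(q,np.round(proj('wrist',(M@[*q,1])[:3],M)))
def c(p):
    u,v=proj('side',p); return round((u-260)*3),round((v-70)*3)
def K(k,z,l=0): return (608-.42*k-.907*l,34.5+.907*k-.42*l,z)
for k,l in((0,0),(58,0),(-58,0),(0,58),(0,-58)): print('rim',k,l,c(K(k,172,l)))
for k,l in((0,0),(62,0),(-62,0),(0,62),(0,-62)): print('ring',k,l,c(K(k,63,l)))
M2=T(); cv2.imwrite('pics/w3.png',env.read_camera('wrist')[:,:,::-1])
for q in ((25,10,0),(25,-10,0),(25,10,10),(25,10,-10)): print(q,np.round(proj('wrist',(M2@[*q,1])[:3],M2)))
cv2.imwrite('pics/s3.png',env.read_camera('scene')[:,:,::-1])
crop('pics/s3.png',200,130,200,200,3,'pics/s3c.png')
print('tip scene',[ (proj('scene',(M2@[25,0,0,1])[:3])[i]-o)*3 for i,o in((0,200),(1,130))])
```

```text
(25, 10, 20) [363. 262.]
(25, -10, 20) [362. 298.]
(25, 10, -20) [284. 262.]
(25, -10, -20) [285. 298.]
(-7, 10, 20) [369. 286.]
rim 0 0 (285, 424)
rim 58 0 (220, 393)
rim -58 0 (353, 457)
rim 0 58 (235, 467)
rim 0 -58 (333, 384)
ring 0 0 (283, 537)
ring 62 0 (217, 503)
ring -62 0 (351, 572)
ring 0 62 (232, 583)
ring 0 -62 (330, 493)
(25, 10, 0) [323. 262.]
(25, -10, 0) [323. 298.]
(25, 10, 10) [343. 262.]
(25, 10, -10) [304. 262.]
tip scene [np.float64(295.1904330641213), np.float64(322.301859360976)]
```

View pics/w3.png

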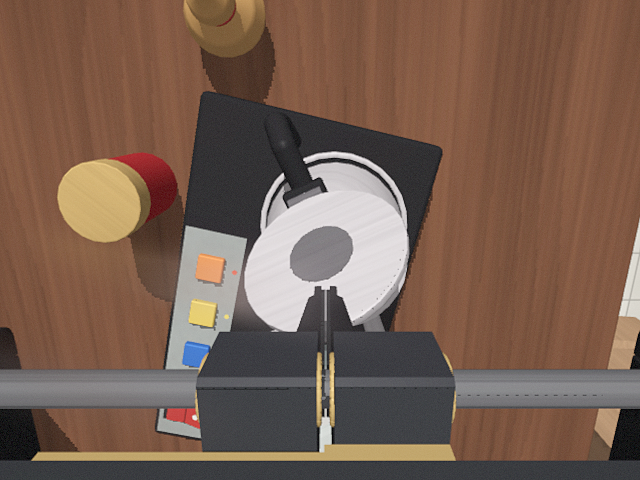

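View pics/s3c.png

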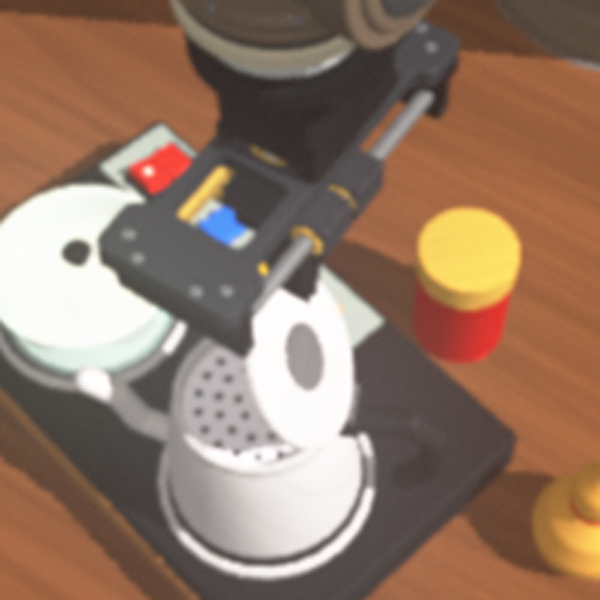

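Run:
```python
from h import *
print(tri([ray('side',260+262/3,70+276/3),ray('scene',200+302/3,130+298/3),ray('wrist',325,287)]))
print([x for x in dir(env) if not x.startswith('_')])
```

```text
[599.51602473  64.19405819 283.32598875]
['IKError', 'get_calibration', 'job_done', 'read_camera', 'state', 'tip_extent']
```

{"name": "step_arm", "arguments": {"rows": [[0, 18, -8, 0, 0, 0], [0, 18, -8, 0, 0, 0], [12, 0, 0, 0, 0.007, 0], [12, 0, 0, 0, 0, 0], [0, 0, 0, 0, 0, 0]], "grip": 0}}

```text
t: 3.42
eef_pos: [579.4, 100.4, 256.2]
tcp_rot: [-3.097, 1.57, -3.093]
ft_force: [-0.0, 0.3, -0.7]
opening: 0.003
```

{"name": "step_arm", "arguments": {"rows": [[0, -9, 4, 0, 0, 0], [0, -9, 4, 0, 0, 0], [0, -9, 4, 0, 0, 0], [0, 0, 0, 0, 0, 0]], "grip": 0}}

```text
t: 3.92
eef_pos: [593.1, 70.1, 256.4]
tcp_rot: [-2.309, 1.57, -2.306]
ft_force: [-0.1, 0.7, -0.7]
opening: 0.007
```

Run:
```python
from h import *
print(T().round(3))
for n in("side","scene"):
    cv2.imwrite(f"pics/{n}4.png",env.read_camera(n)[:,:,::-1])
crop('pics/side4.png',260,70,200,200,3,'pics/side4c.png')
crop('pics/scene4.png',200,130,200,200,3,'pics/scene4c.png')
```

```text
[[-0.00000e+00 -2.00000e-03  1.00000e+00  5.93108e+02]
 [-0.00000e+00  1.00000e+00  2.00000e-03  7.01150e+01]
 [-1.00000e+00 -0.00000e+00 -0.00000e+00  2.56442e+02]
 [ 0.00000e+00  0.00000e+00  0.00000e+00  1.00000e+00]]
```

View pics/side4c.png

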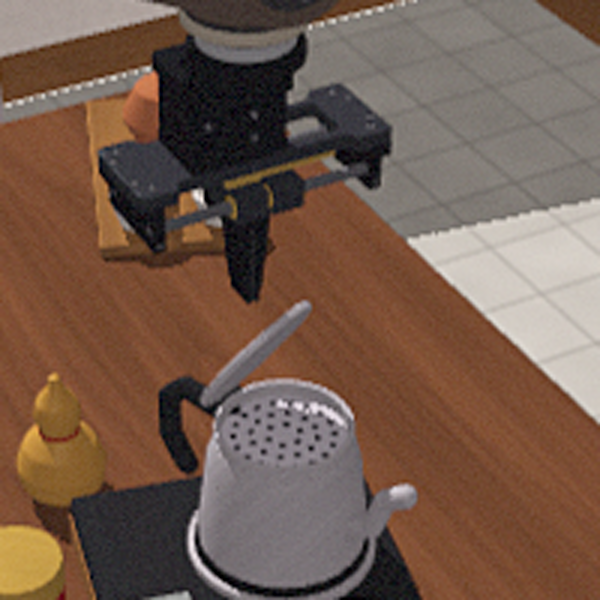

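View pics/scene4c.png

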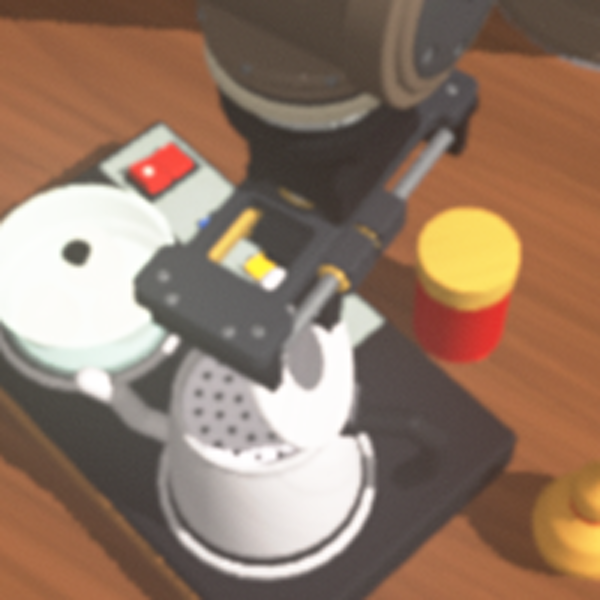

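{"name": "step_arm", "arguments": {"rows": [[0, -6, 2.5, 0, 0, 0], [0, 0, 0, 0, 0, 0]], "grip": 0}}

```text
t: 4.28
eef_pos: [595.3, 64.8, 256.6]
tcp_rot: [-2.662, 1.571, -2.658]
ft_force: [0.4, 0.4, -0.4]
opening: 0.006
```

{"name": "step_arm", "arguments": {"rows": [[0, -6, 2.5, 0, 0, 0], [0, 0, 0, 0, 0, 0]], "grip": 0}}

```text
t: 4.53
eef_pos: [598.0, 58.5, 256.6]
tcp_rot: [-2.636, 1.571, -2.632]
ft_force: [-0.3, 0.2, -0.2]
opening: 0.002
```

{"name": "step_arm", "arguments": {"rows": [[0, -6, 2.5, 0, 0, 0], [0, 0, 0, 0, 0, 0]], "grip": 0}}

```text
t: 4.78
eef_pos: [600.7, 52.1, 256.6]
tcp_rot: [-2.577, 1.571, -2.573]
ft_force: [0.5, 0.1, 0.7]
opening: 0.007
```

Run:
```python
from h import *
print(T().round(3))
for n in("side","scene"):
    cv2.imwrite(f"pics/{n}5.png",env.read_camera(n)[:,:,::-1])
crop('pics/side5.png',260,70,200,200,3,'pics/side5c.png')
crop('pics/scene5.png',200,130,200,200,3,'pics/scene5c.png')
```

```text
[[-0.00000e+00 -4.00000e-03  1.00000e+00  6.00709e+02]
 [-0.00000e+00  1.00000e+00  4.00000e-03  5.21480e+01]
 [-1.00000e+00 -0.00000e+00 -0.00000e+00  2.56624e+02]
 [ 0.00000e+00  0.00000e+00  0.00000e+00  1.00000e+00]]
```

View pics/side5c.png

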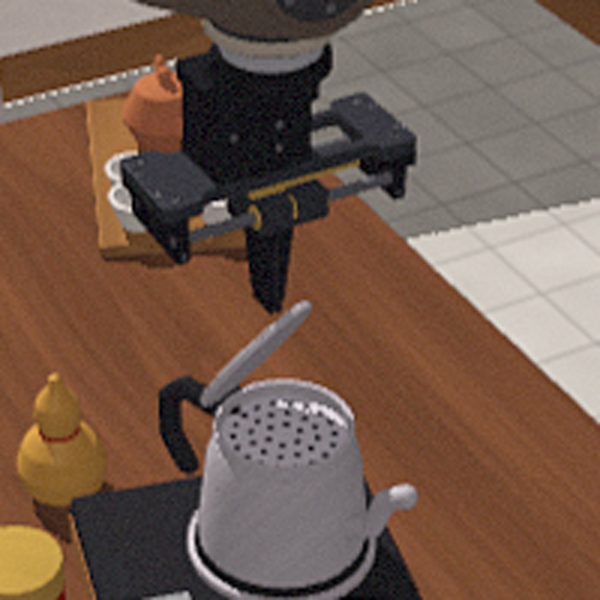

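{"name": "step_arm", "arguments": {"rows": [[0, -6, 2.5, 0, 0, 0], [0, 0, 0, 0, 0, 0]], "grip": 0}}

```text
t: 5.12
eef_pos: [603.2, 46.2, 256.7]
tcp_rot: [-2.846, 1.571, -2.842]
ft_force: [0.7, -0.1, 0.3]
opening: 0.003
```

{"name": "step_arm", "arguments": {"rows": [[0, -6, 2.5, 0, 0, 0], [0, 0, 0, 0, 0, 0]], "grip": 0}}

```text
t: 5.38
eef_pos: [605.9, 39.7, 256.7]
tcp_rot: [-2.745, 1.571, -2.741]
ft_force: [0.3, 0.4, 0.4]
opening: 0.008
```

Run:
```python
from h import *
print(T().round(3))
for n in("side","scene"):
    cv2.imwrite(f"pics/{n}6.png",env.read_camera(n)[:,:,::-1])
crop('pics/side6.png',260,70,200,200,3,'pics/side6c.png')
crop('pics/scene6.png',200,130,200,200,3,'pics/scene6c.png')
```

```text
[[-0.00000e+00 -4.00000e-03  1.00000e+00  6.05934e+02]
 [-0.00000e+00  1.00000e+00  4.00000e-03  3.97350e+01]
 [-1.00000e+00 -0.00000e+00 -0.00000e+00  2.56679e+02]
 [ 0.00000e+00  0.00000e+00  0.00000e+00  1.00000e+00]]
```

View pics/side6c.png

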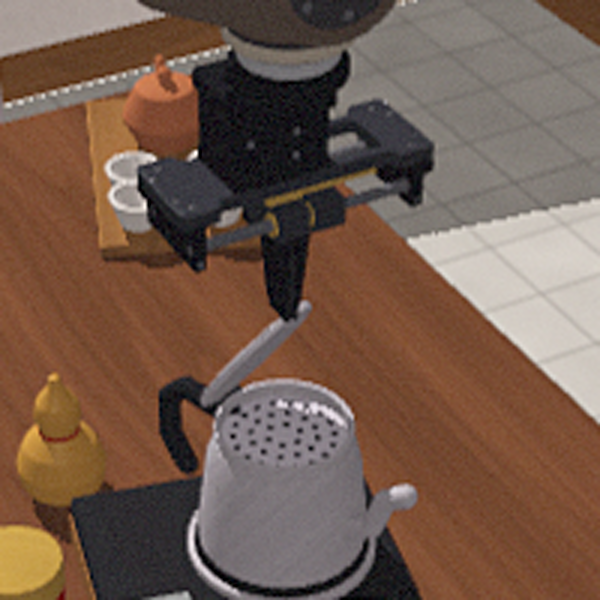

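View pics/scene6c.png

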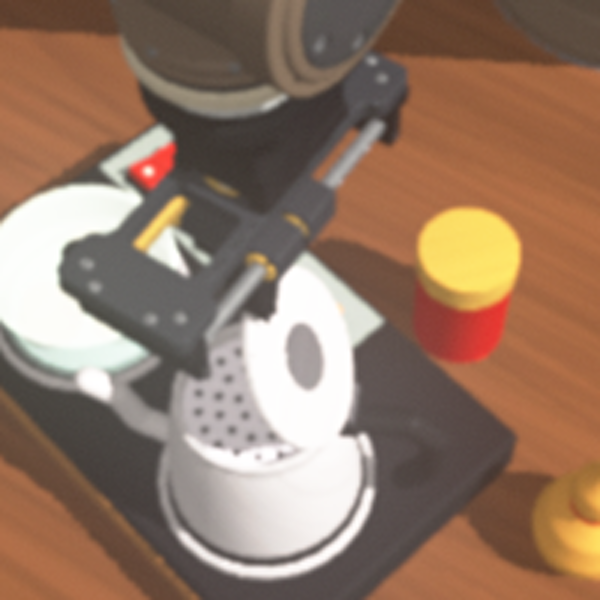

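{"name": "step_arm", "arguments": {"rows": [[0, 18, -8, 0, 0, 0], [0, 18, -8, 0, 0, 0], [0, 18, -8, 0, 0, 0], [0, 18, -8, 0, 0, 0], [15, 0, 0, 0, 0, 0], [15, 0, 0, 0, 0, 0], [5, 0, 0, 0, 0, 0], [0, 0, 0, 0, 0, 0]], "grip": 0}}

```text
t: 6.48
eef_pos: [570.2, 118.0, 218.4]
tcp_rot: [3.108, 1.569, 3.114]
ft_force: [0.0, -0.3, 0.1]
opening: -0.0
```

{"name": "step_arm", "arguments": {"rows": [[0, -9, 4, 0, 0, 0], [0, -9, 4, 0, 0, 0], [0, -4.5, 2, 0, 0, 0], [0, 0, 0, 0, 0, 0]], "grip": 0}}

```text
t: 6.98
eef_pos: [581.9, 92.7, 219.1]
tcp_rot: [-3.075, 1.571, -3.071]
ft_force: [0.6, 0.2, -0.4]
opening: 0.003
```

Run:
```python
from h import *
print(T().round(3))
for n in("side","scene"):
    cv2.imwrite(f"pics/{n}7.png",env.read_camera(n)[:,:,::-1])
crop('pics/side7.png',260,70,200,200,3,'pics/side7c.png')
crop('pics/scene7.png',200,130,200,200,3,'pics/scene7c.png')
```

```text
[[-0.00000e+00 -4.00000e-03  1.00000e+00  5.81898e+02]
 [-0.00000e+00  1.00000e+00  4.00000e-03  9.26920e+01]
 [-1.00000e+00 -0.00000e+00 -0.00000e+00  2.19078e+02]
 [ 0.00000e+00  0.00000e+00  0.00000e+00  1.00000e+00]]
```

View pics/side7c.png

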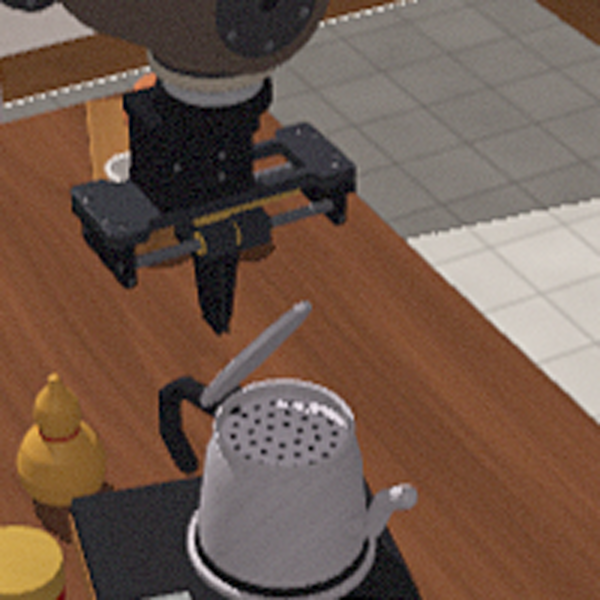

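{"name": "step_arm", "arguments": {"rows": [[0, -6, 2.5, 0, 0, 0], [0, -6, 2.5, 0, 0, 0], [0, 0, 0, 0, 0, 0]], "grip": 0}}

```text
t: 7.45
eef_pos: [587.0, 80.7, 219.2]
tcp_rot: [3.135, 1.571, 3.14]
ft_force: [-0.4, 0.0, -0.3]
opening: 0.006
```

{"name": "step_arm", "arguments": {"rows": [[0, -6, 2.5, 0, 0, 0], [0, 0, 0, 0, 0, 0]], "grip": 0}}

```text
t: 7.7
eef_pos: [589.7, 74.3, 219.1]
tcp_rot: [3.105, 1.571, 3.11]
ft_force: [0.2, -0.1, 0.2]
opening: 0.003
```

{"name": "step_arm", "arguments": {"rows": [[0, -6, 2.5, 0, 0, 0], [0, 0, 0, 0, 0, 0]], "grip": 0}}

```text
t: 7.95
eef_pos: [592.4, 68.0, 219.2]
tcp_rot: [2.766, 1.57, 2.772]
ft_force: [0.8, 0.5, 0.2]
opening: 0.003
```

Run:
```python
from h import *
print(T().round(3))
for n in("side",):
    cv2.imwrite(f"pics/{n}8.png",env.read_camera(n)[:,:,::-1])
crop('pics/side8.png',260,70,200,200,3,'pics/side8c.png')
```

```text
[[-0.00000e+00 -5.00000e-03  1.00000e+00  5.92402e+02]
 [ 0.00000e+00  1.00000e+00  5.00000e-03  6.79640e+01]
 [-1.00000e+00  0.00000e+00 -0.00000e+00  2.19150e+02]
 [ 0.00000e+00  0.00000e+00  0.00000e+00  1.00000e+00]]
```

View pics/side8c.png

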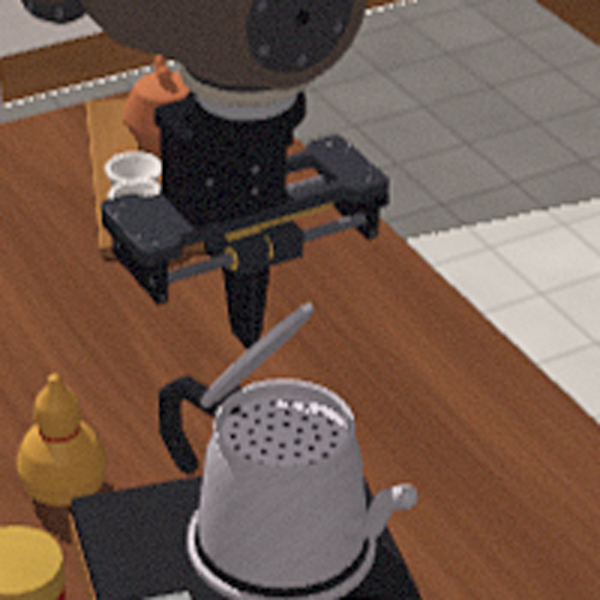

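{"name": "step_arm", "arguments": {"rows": [[0, -10, 4.6, 0, 0, 0], [0, -10, 4.6, 0, 0, 0], [0, -9, 4.2, 0, 0, 0], [0, 0, 0, 0, 0, 0]], "grip": 0}}

```text
t: 8.5
eef_pos: [606.9, 36.9, 219.1]
tcp_rot: [2.565, 1.57, 2.57]
ft_force: [-0.3, 0.2, -0.5]
opening: 0.005
```

Run:
```python
from h import *
print(T().round(3))
for n in("side",):
    cv2.imwrite(f"pics/{n}9.png",env.read_camera(n)[:,:,::-1])
crop('pics/side9.png',260,70,200,200,3,'pics/side9c.png')
```

```text
[[-0.00000e+00 -5.00000e-03  1.00000e+00  6.06939e+02]
 [ 0.00000e+00  1.00000e+00  5.00000e-03  3.69450e+01]
 [-1.00000e+00  0.00000e+00 -0.00000e+00  2.19129e+02]
 [ 0.00000e+00  0.00000e+00  0.00000e+00  1.00000e+00]]
```

View pics/side9c.png

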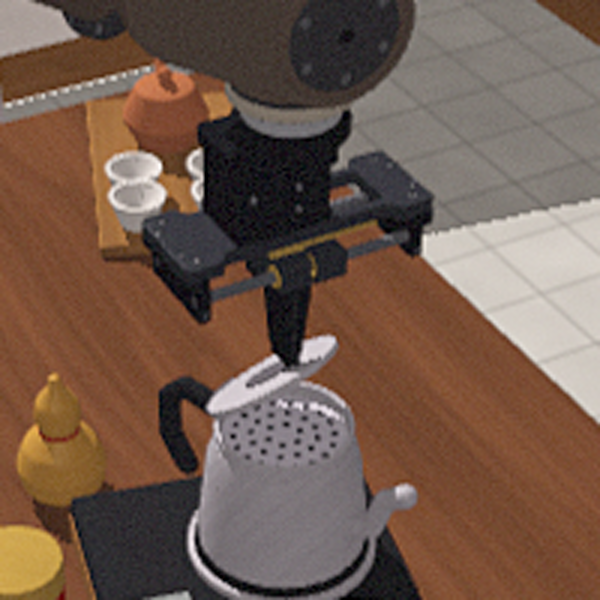

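{"name": "step_arm", "arguments": {"rows": [[4, -8, 3.6, 0, 0, 0], [5, -7, 3.4, 0, 0, 0], [6, -6, 2.7, 0, 0, 0], [6, -5, 2.4, 0, 0, 0], [0, 0, 0, 0, 0, 0]], "grip": 0}}

```text
t: 9.18
eef_pos: [619.6, 9.6, 196.1]
tcp_rot: [2.93, 1.569, 2.936]
ft_force: [-0.9, -0.0, 0.7]
opening: 0.002
```

{"name": "step_arm", "arguments": {"rows": [[6, -4, 1.8, 0, 0, 0], [5, -3, 1.3, 0, 0, 0], [0, 0, 0, 0, 0, 0]], "grip": 0}}

```text
t: 9.55
eef_pos: [622.9, 2.4, 184.4]
tcp_rot: [2.944, 1.57, 2.95]
ft_force: [-0.1, 0.5, 0.9]
opening: 0.006
```

Run:
```python
from h import *
print(T().round(3))
for n in("side",):
    cv2.imwrite(f"pics/{n}10.png",env.read_camera(n)[:,:,::-1])
crop('pics/side10.png',260,70,200,200,3,'pics/side10c.png')
```

```text
[[-1.00000e-03 -6.00000e-03  1.00000e+00  6.22914e+02]
 [ 0.00000e+00  1.00000e+00  6.00000e-03  2.36900e+00]
 [-1.00000e+00  0.00000e+00 -1.00000e-03  1.84362e+02]
 [ 0.00000e+00  0.00000e+00  0.00000e+00  1.00000e+00]]
```

View pics/side10c.png

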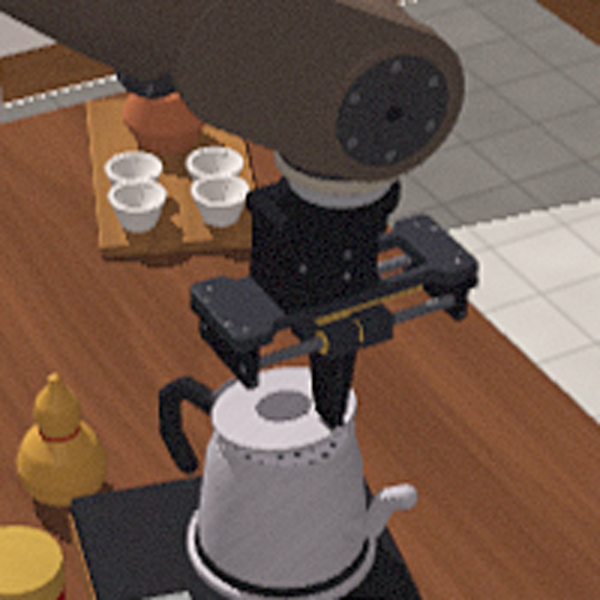

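{"name": "step_arm", "arguments": {"rows": [[4, 0, 0, 0, 0, 0], [0, 0, 0, 0, 0, 0]], "grip": 0}}

```text
t: 9.85
eef_pos: [623.0, 2.6, 180.6]
tcp_rot: [2.859, 1.57, 2.865]
ft_force: [0.5, -1.3, 0.0]
opening: 0.002
```

{"name": "step_arm", "arguments": {"rows": [[3, 0, 0, 0, 0, 0], [0, 0, 0, 0, 0, 0]], "grip": 0}}

```text
t: 10.1
eef_pos: [623.0, 2.7, 177.5]
tcp_rot: [2.728, 1.571, 2.734]
ft_force: [0.3, -0.2, 0.6]
opening: 0.005
```

{"name": "step_arm", "arguments": {"rows": [[2, 0, 0, 0, 0, 0], [0, 0, 0, 0, 0, 0]], "grip": 0}}

```text
t: 10.35
eef_pos: [623.0, 2.7, 175.4]
tcp_rot: [2.487, 1.571, 2.493]
ft_force: [0.2, 0.5, 1.0]
opening: 0.009
```

{"name": "step_arm", "arguments": {"rows": [[2, 0, 0, 0, 0, 0], [0, 0, 0, 0, 0, 0]], "grip": 0}}

```text
t: 10.6
eef_pos: [623.0, 2.7, 173.3]
tcp_rot: [2.544, 1.571, 2.55]
ft_force: [-0.8, -0.8, 0.3]
opening: 0.002
```

{"name": "step_arm", "arguments": {"rows": [[2, 0, 0, 0, 0, 0], [0, 0, 0, 0, 0, 0]], "grip": 0}}

```text
t: 10.85
eef_pos: [623.0, 2.7, 171.2]
tcp_rot: [2.596, 1.571, 2.603]
ft_force: [-0.6, 0.8, -0.2]
opening: 0.003
```

Run:
```python
from h import *
print(T().round(3))
for n in("side",):
    cv2.imwrite(f"pics/{n}11.png",env.read_camera(n)[:,:,::-1])
crop('pics/side11.png',310,170,100,100,6,'pics/side11c.png')
```

```text
[[-0.00000e+00 -7.00000e-03  1.00000e+00  6.23042e+02]
 [ 0.00000e+00  1.00000e+00  7.00000e-03  2.71800e+00]
 [-1.00000e+00  0.00000e+00 -0.00000e+00  1.71157e+02]
 [ 0.00000e+00  0.00000e+00  0.00000e+00  1.00000e+00]]
```

View pics/side11c.png

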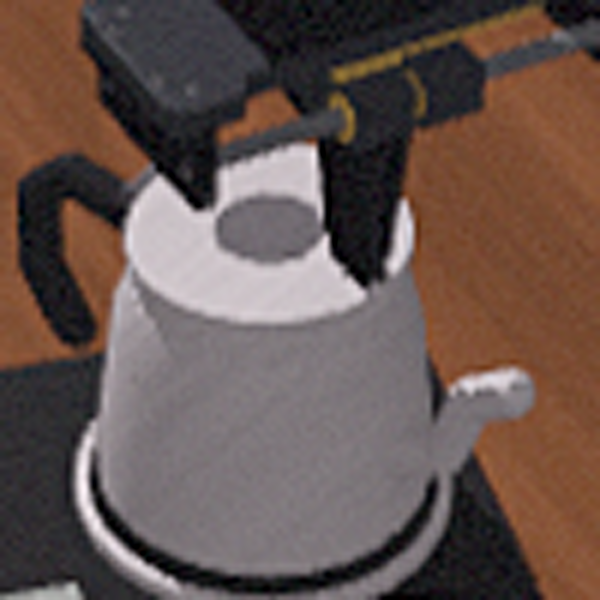

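{"name": "step_arm", "arguments": {"rows": [[2, 0, 0, 0, 0, 0], [0, 0, 0, 0, 0, 0]], "grip": 0}}

```text
t: 11.15
eef_pos: [623.1, 2.7, 169.2]
tcp_rot: [0.739, 1.571, 0.745]
ft_force: [-0.4, -0.3, -0.1]
opening: 0.004
```

{"name": "step_arm", "arguments": {"rows": [[2, 0, 0, 0, 0, 0], [0, 0, 0, 0, 0, 0]], "grip": 0}}

```text
t: 11.4
eef_pos: [623.2, 2.7, 167.7]
tcp_rot: [-0.103, 1.57, -0.097]
ft_force: [-0.2, 0.9, 2.8]
opening: 0.004
```

{"name": "step_arm", "arguments": {"rows": [[3, 0, 0, 0, 0, 0], [0, 0, 0, 0, 0, 0]], "grip": 0}}

```text
t: 11.65
eef_pos: [623.6, 2.7, 167.8]
tcp_rot: [-0.116, 1.567, -0.109]
ft_force: [0.6, -0.3, -0.8]
opening: 0.005
```

Run:
```python
from h import *
np.set_printoptions(precision=3,suppress=True)
for n in("side","scene","wrist"):
    s=env.state();print(s['ft_force'],s['moment'],s['tau'],s['eef_pos'])
    cv2.imwrite(f"pics/{n}12.png",env.read_camera(n)[:,:,::-1])
crop('pics/side12.png',310,170,100,100,6,'pics/side12c.png')
```

```text
[ 0.568 -0.294 -0.823] [ 0.012  0.021 -0.021] [  0.019 -62.73  -24.698   0.06    0.221  -0.001] [623.554   2.713 167.836]
[-0.873 -0.679  3.69 ] [0.014 0.163 0.005] [ -0.022 -61.14  -23.853   0.049   0.051  -0.   ] [623.694   2.703 167.624]
[-2.768 -0.034  9.789] [0.049 0.496 0.015] [ -0.201 -56.561 -22.544   0.013  -0.585   0.003] [623.751   2.703 167.487]
```

View pics/side12c.png

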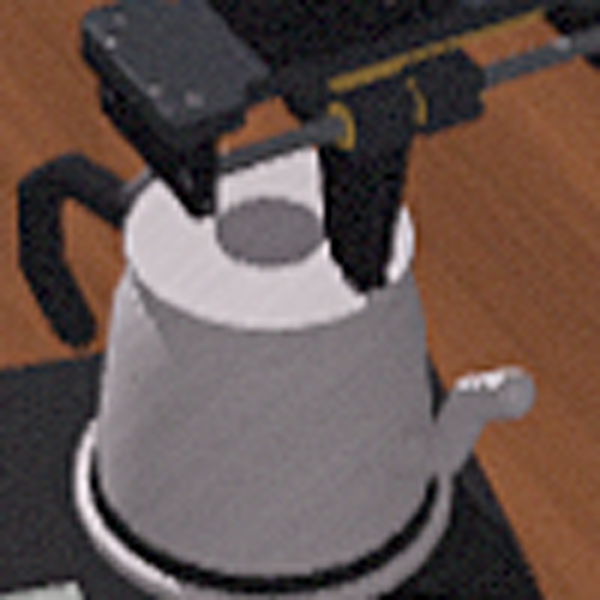

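View pics/wrist12.png

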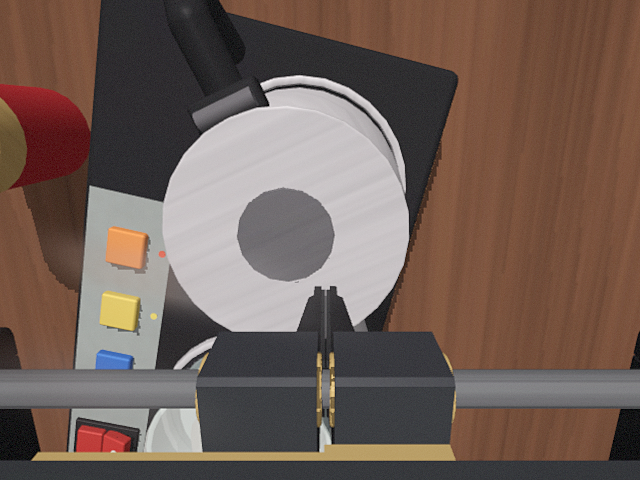

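Run:
```python
from h import *
o,d=ray('side',310+200/6,170+212/6)
for y in(-35,-20,0,20,35):
    p=o+d*(y-o[1])/d[1]; print(p.round(1))
# pot rim: side1c rim
crop('pics/side1.png',330,250,110,100,6,'pics/potc.png')
```

```text
[542.  -35.  263.2]
[550.1 -20.  249.4]
[560.9   0.  231. ]
[571.7  20.  212.6]
[579.9  35.  198.8]
```

{"name": "step_arm", "arguments": {"rows": [[-15, 0, 0, 0, 0, 0], [-30, 0, 0, 0, 0, 0], [-40, 0, 0, 0, 0, 0], [-20, 0, 0, 0, 0, 0], [0, 0, 0, 0, 0, 0]], "grip": 0}}

```text
t: 12.42
eef_pos: [623.4, 2.7, 276.9]
tcp_rot: [-0.062, 1.568, -0.055]
ft_force: [0.1, 0.1, -1.6]
opening: 0.006
```

View pics/potc.png

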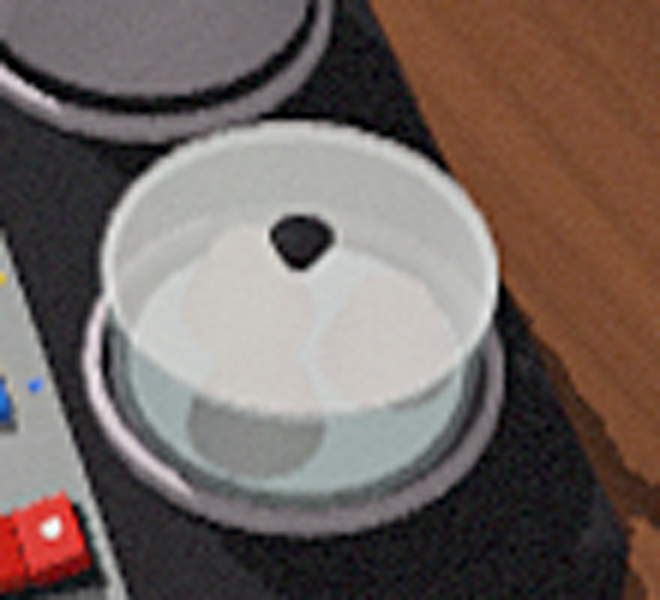

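Run:
```python
from h import *
np.set_printoptions(precision=1,suppress=True)
M=np.load('M1.npy')
c0=np.array([556.8,-51.2]); yaw=-.236
Rm=np.array([[np.cos(yaw),-np.sin(yaw)],[np.sin(yaw),np.cos(yaw)]])
def st(p): return Rm.T@(p[:2]-c0)
def wo(*q): return c0+Rm@np.array(q)
p=atz('wrist',188,105,104,M); print('can',p,st(p))
p=tri([ray('wrist',188,105,M),ray('side',265.5,257)]); print('can tri',p)
for n,q in dict(pad=(-68,-145),boil=(-80,25),warm=(-80,-25)).items(): print(n,wo(*q))
np.set_printoptions(precision=3)
for n in("side","scene"):
    cv2.imwrite(f"pics/{n}13.png",env.read_camera(n)[:,:,::-1])
crop('pics/side13.png',310,170,100,100,6,'pics/side13c.png')
crop('pics/scene13.png',220,210,110,110,5,'pics/scene13c.png')
print(T())
```

```text
can [409.2  67.9 104. ] [-171.4   81.3]
can tri [409.   67.3  99.8]
pad [ 456.8 -176.3]
boil [484.9  -8.2]
warm [473.2 -56.8]
[[  0.     -0.007   1.    622.81 ]
 [  0.      1.      0.007   2.778]
 [ -1.      0.      0.    274.935]
 [  0.      0.      0.      1.   ]]
```

View pics/side13c.png

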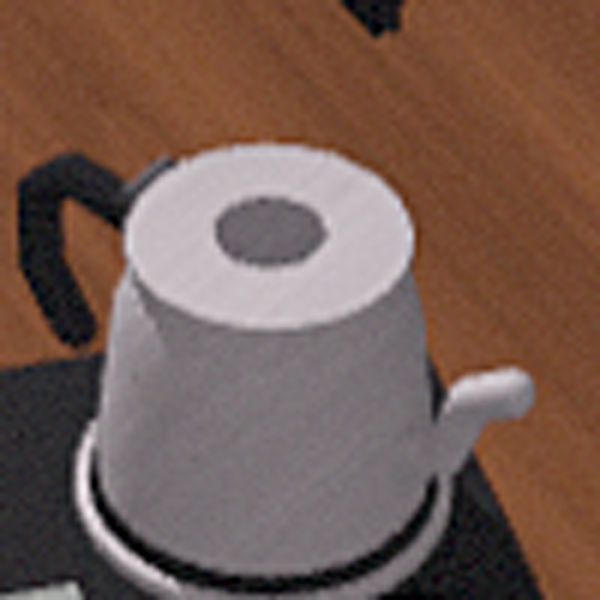

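View pics/scene13c.png

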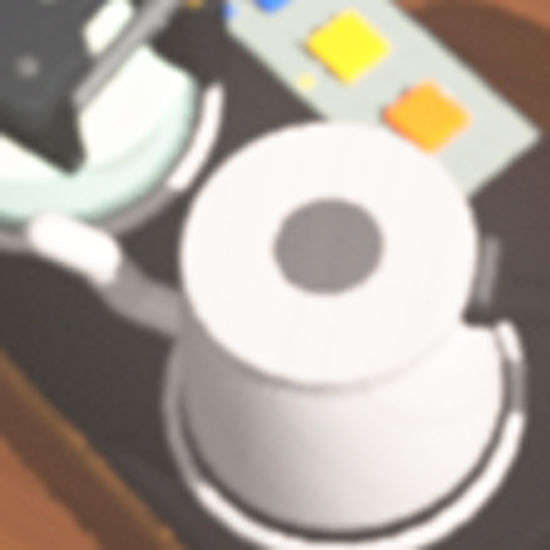

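{"name": "step_arm", "arguments": {"rows": [[0, 0, 0, 0.185, 0, 0], [0, 0, 0, 0.185, 0, 0], [0, 0, 0, 0.185, 0, 0], [0, 0, 0, 0.185, 0, 0], [0, 0, 0, 0.185, 0, 0], [0, 0, 0, 0.185, 0, 0], [0, 0, 0, 0.185, 0, 0], [0, 0, 0, 0, 0, 0]], "grip": 0}}

```text
t: 13.52
eef_pos: [619.7, 3.0, 263.4]
tcp_rot: [-1.942, 1.553, 3.033]
ft_force: [-0.3, -0.8, -0.8]
opening: 0.004
```

```bash
cat >> h.py <<'E'
def togo(x,y,z,ang=None):
    M=T(); d=M[:3,:3].T@(np.array([x,y,z])-M[:3,3]); print('TCP',M[:3,3].round(1),'tool shift',d.round(1),'toolz ang deg',np.degrees(np.arctan2(M[1,2],M[0,2])).round(1),'toolx',M[:3,0].round(3));
E
python3 - <<'E'
from h import *
togo(456.8,-176.3,200)
print(env.state()['joints'].round(2))
print(tri([ray('side',355.2,208.5),ray('scene',285.6,259.4)]))
E
```

```text
TCP [619.7   3.  263.4] tool shift [  65.8 -202.8  131.3] toolz ang deg -75.0 toolx [-0.017  0.002 -1.   ]
[-0.1   0.44  1.48  0.    1.24  1.21]
[608.96511709  36.78513505 177.97953693]
```

{"name": "step_arm", "arguments": {"rows": [[0, -40, 26, 0, 0, 0.017], [0, -40, 26, 0, 0, 0], [0, -40, 26, 0, 0, 0], [0, -40, 26, 0, 0, 0], [0, -38, 24, 0, 0, 0], [0, 0, 0, 0, 0, 0]], "grip": 0}}

```text
t: 14.28
eef_pos: [457.7, -177.5, 258.4]
tcp_rot: [-2.757, 1.56, 2.249]
ft_force: [0.8, 1.2, -0.3]
opening: 0.004
```

Run:
```python
from h import *
togo(456.8,-176.3,120)
```

```text
TCP [ 457.7 -177.5  258.4] tool shift [ 1.384e+02  0.000e+00 -1.000e-01] toolz ang deg -73.2 toolx [-0.007  0.008 -1.   ]
```

{"name": "step_arm", "arguments": {"rows": [[40, 0, 0, 0, 0, 0], [40, 0, 0, 0, 0, 0], [40, 0, 0, 0, 0, 0], [25, 0, 0, 0, 0, 0], [0, 0, 0, 0, 0, 0]], "grip": 0}}

```text
t: 14.9
eef_pos: [458.9, -174.1, 108.4]
tcp_rot: [-2.857, 1.56, 2.167]
ft_force: [0.1, 0.2, -0.4]
opening: 0.008
```

Run:
```python
from h import *
togo(456.8,-176.3,80)
for n in("side","scene"):
    cv2.imwrite(f"pics/{n}14.png",env.read_camera(n)[:,:,::-1])
crop('pics/side14.png',260,220,200,150,4,'pics/side14c.png')
```

```text
TCP [ 458.9 -174.1  108.4] tool shift [28.4 -2.6  1.7] toolz ang deg -72.1 toolx [-0.006  0.009 -1.   ]
```

View pics/side14c.png

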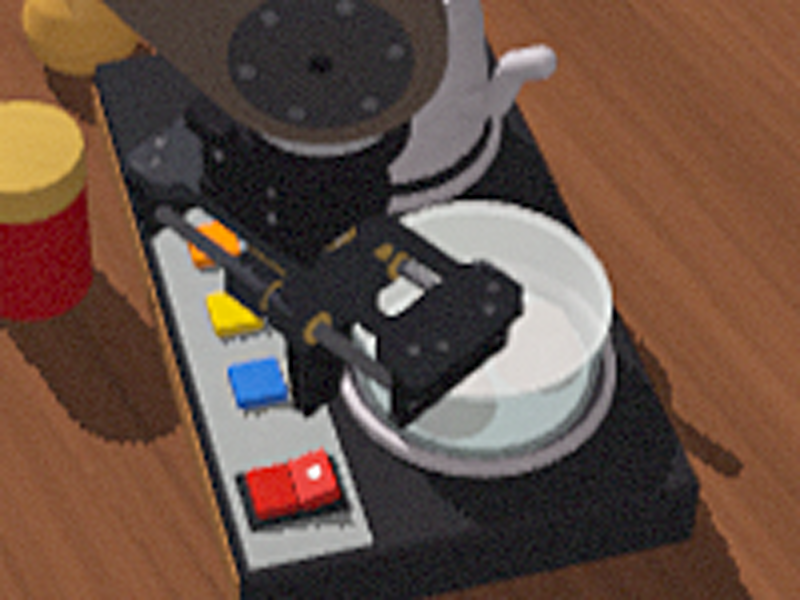

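{"name": "step_arm", "arguments": {"rows": [[13, -2, 1.5, 0, 0, 0], [12, 0, 0, 0, 0, 0], [0, 0, 0, 0, 0, 0]], "grip": 0}}

```text
t: 15.38
eef_pos: [459.2, -177.0, 85.5]
tcp_rot: [2.8, 1.565, 1.541]
ft_force: [-0.5, -0.1, 0.1]
opening: 0.004
```

{"name": "step_arm", "arguments": {"rows": [[7, 0, 0, 0, 0, 0], [0, 0, 0, 0, 0, 0]], "grip": 0}}

```text
t: 15.62
eef_pos: [459.3, -177.0, 78.2]
tcp_rot: [2.733, 1.565, 1.474]
ft_force: [0.3, -0.2, -0.2]
opening: 0.004
```

Run:
```python
from h import *
togo(456.8,-176.3,60)
for n in("side","scene"):
    cv2.imwrite(f"pics/{n}15.png",env.read_camera(n)[:,:,::-1])
crop('pics/side15.png',260,220,200,150,4,'pics/side15c.png')
crop('pics/scene15.png',160,120,160,120,5,'pics/scene15c.png')
```

```text
TCP [ 459.3 -177.    78.2] tool shift [18.2 -2.1 -1.4] toolz ang deg -72.1 toolx [ 0.001  0.005 -1.   ]
```

View pics/side15c.png

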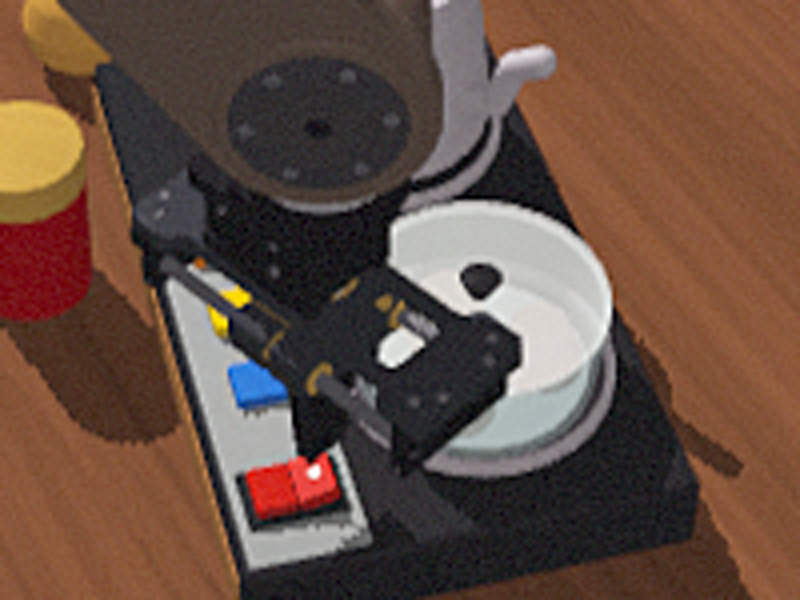

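View pics/scene15c.png

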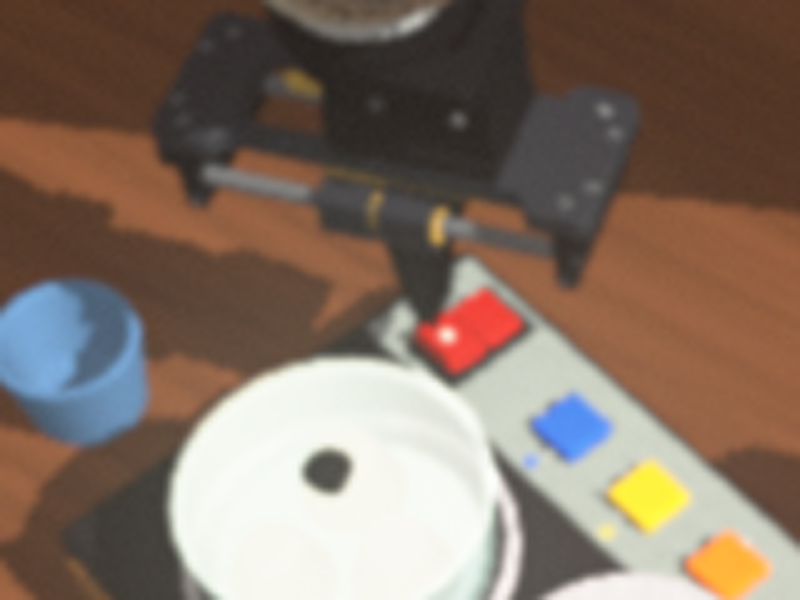

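{"name": "step_arm", "arguments": {"rows": [[8, -1.5, -1, 0, 0, 0], [6, 0, 0, 0, 0, 0], [0, 0, 0, 0, 0, 0]], "grip": 0}}

```text
t: 16.1
eef_pos: [457.7, -176.6, 63.8]
tcp_rot: [2.535, 1.566, 1.276]
ft_force: [0.4, -0.1, -0.1]
opening: 0.004
```

{"name": "step_arm", "arguments": {"rows": [[3, 0, 0, 0, 0, 0], [0, 0, 0, 0, 0, 0]], "grip": 0}}

```text
t: 16.35
eef_pos: [457.7, -176.6, 60.6]
tcp_rot: [2.547, 1.566, 1.289]
ft_force: [0.2, -1.2, 0.1]
opening: 0.001
```

{"name": "step_arm", "arguments": {"rows": [[3, 0, 0, 0, 0, 0], [0, 0, 0, 0, 0, 0]], "grip": 0}}

```text
t: 16.6
eef_pos: [458.6, -176.9, 57.9]
tcp_rot: [2.089, 1.566, 0.831]
ft_force: [0.0, -0.0, 0.4]
opening: 0.003
```

{"name": "step_arm", "arguments": {"rows": [[3, 0, 0, 0, 0, 0], [0, 0, 0, 0, 0, 0]], "grip": 0}}

```text
t: 16.85
eef_pos: [459.0, -177.1, 55.0]
tcp_rot: [1.908, 1.565, 0.65]
ft_force: [-0.3, 1.2, 0.0]
opening: 0.003
```

{"name": "step_arm", "arguments": {"rows": [[3, 0, 0, 0, 0, 0], [0, 0, 0, 0, 0, 0]], "grip": 0}}

```text
t: 17.1
eef_pos: [459.0, -177.1, 54.6]
tcp_rot: [1.664, 1.565, 0.405]
ft_force: [-1.3, -0.2, -0.5]
opening: 0.0
```

Run:
```python
from h import *
for n in("side","scene"):
    print(env.state()['ft_force'].round(1),env.state()['eef_pos'].round(1))
    cv2.imwrite(f"pics/{n}16.png",env.read_camera(n)[:,:,::-1])
print(env.state()['ft_force'].round(1));togo(456.8,-176.3,60)
crop('pics/side16.png',260,220,200,150,4,'pics/side16c.png')
crop('pics/scene16.png',160,120,160,120,5,'pics/scene16c.png')
```

```text
[-1.3 -0.2 -0.5] [ 459.  -177.1   54.6]
[-1.6  0.7 12.2] [ 459.1 -177.1   54.4]
[-2.3  1.4 16.3]
TCP [ 459.1 -177.1   54.4] tool shift [-5.6 -1.9 -1.5] toolz ang deg -72.1 toolx [ 0.006  0.003 -1.   ]
```

View pics/side16c.png

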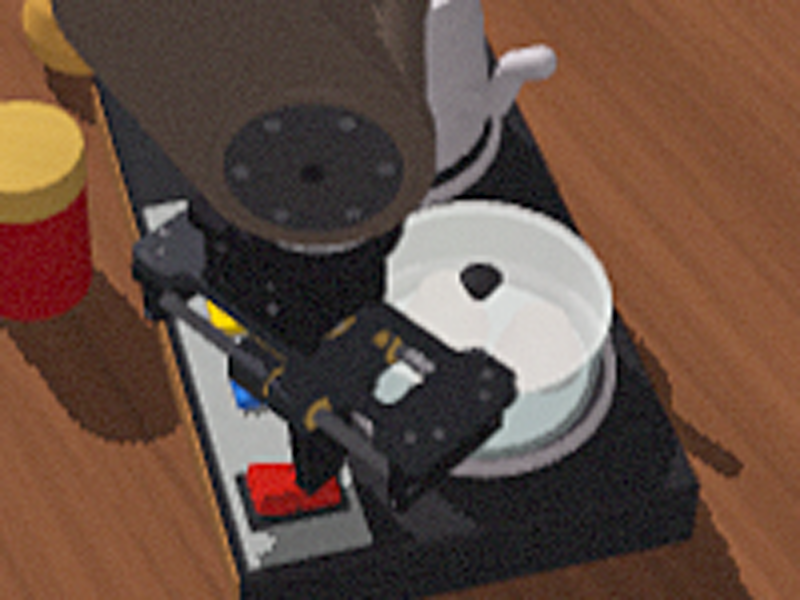

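View pics/scene16c.png

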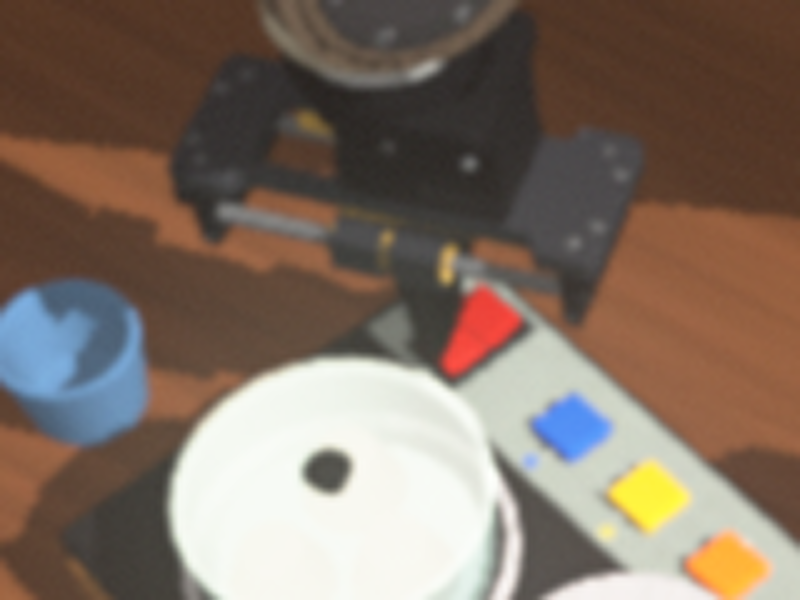

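{"name": "step_arm", "arguments": {"rows": [[-10, 0, 0, 0, 0, 0], [-30, 0, 0, 0, 0, 0], [-40, 0, 0, 0, 0, 0], [-20, 0, 0, 0, 0, 0], [0, 0, 0, 0.183, 0, 0], [0, 0, 0, 0.183, 0, 0], [0, 0, 0, 0.183, 0, 0], [0, 0, 0, 0, 0, 0]], "grip": 0}}

```text
t: 18.2
eef_pos: [456.1, -176.5, 158.2]
tcp_rot: [-2.978, 1.566, 1.485]
ft_force: [-0.4, -0.2, -0.0]
opening: 0.002
```

Run:
```python
from h import *
togo(484.9,-8.2,130)
for n in("side","scene"):
    cv2.imwrite(f"pics/{n}17.png",env.read_camera(n)[:,:,::-1])
crop('pics/side17.png',260,220,200,150,4,'pics/side17c.png')
crop('pics/scene17.png',160,120,160,120,5,'pics/scene17c.png')
```

```text
TCP [ 456.1 -176.5  158.2] tool shift [  29.   -13.6 -170. ] toolz ang deg -104.3 toolx [ 0.     0.005 -1.   ]
```

View pics/side17c.png

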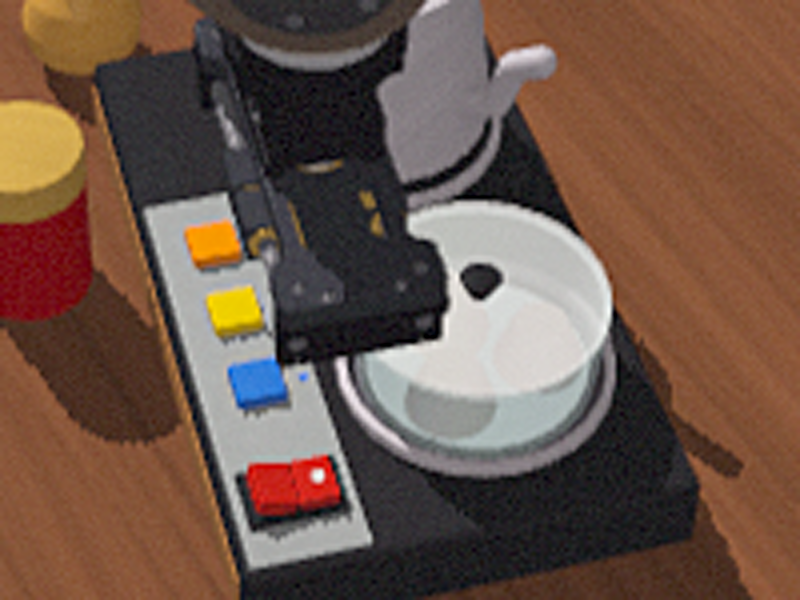

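View pics/scene17c.png

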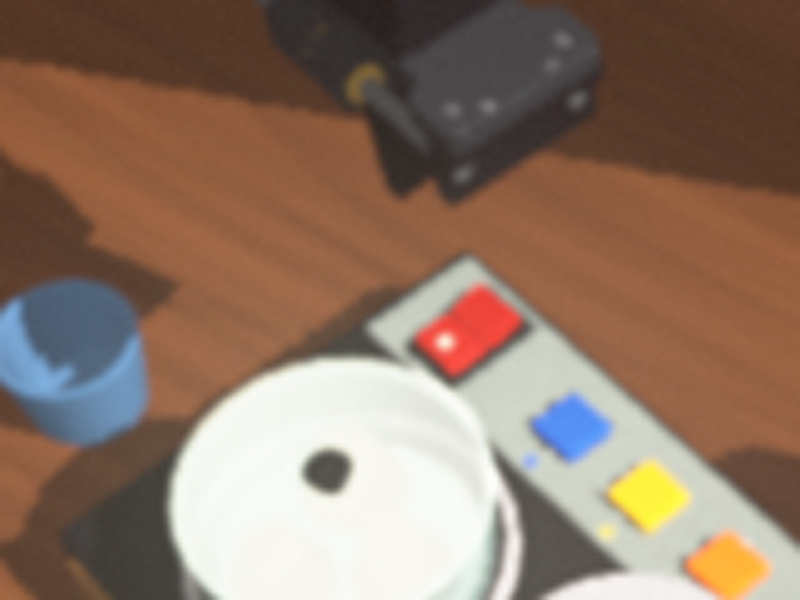

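Run:
```python
from h import *
c0=np.array([556.8,-51.2]); yaw=-.236
Rm=np.array([[np.cos(yaw),-np.sin(yaw)],[np.sin(yaw),np.cos(yaw)]])
for q in((-67.5,-145,68.6),(-67,-145,66.8),(-67,-145,65)):
    p=[*(c0+Rm@np.array(q[:2])),q[2]]
    print(q,(np.array(proj('side',p))-(260,220))*4,(np.array(proj('scene',p))-(160,120))*5)
```

```text
(-67.5, -145, 68.6) [314.30980595 473.71803097] [445.65856804 329.90006775]
(-67, -145, 66.8) [315.31811076 475.8824958 ] [445.27387065 332.9977378 ]
(-67, -145, 65) [315.31554761 478.24320313] [445.76870748 335.47836655]
```

{"name": "step_arm", "arguments": {"rows": [[0, -3, -42, 0, 0, 0], [0, -3, -42, 0, 0, 0], [0, -3, -42, 0, 0, 0], [0, -3, -38, 0, 0, 0], [0, 0, 0, 0, 0, 0]], "grip": 0}}

```text
t: 18.92
eef_pos: [484.3, -10.3, 158.6]
tcp_rot: [-2.832, 1.566, 1.651]
ft_force: [0.4, 0.0, 0.0]
opening: 0.004
```

Run:
```python
from h import *
togo(484.9,-8.2,70)
```

```text
TCP [484.3 -10.3 158.6] tool shift [88.7  0.3 -1.8] toolz ang deg -103.1 toolx [-0.     0.005 -1.   ]
```

{"name": "step_arm", "arguments": {"rows": [[30, 0, -1.5, 0, 0, 0], [30, 0, 0, 0, 0, 0], [20, 0, 0, 0, 0, 0], [5, 0, 0, 0, 0, 0], [0, 0, 0, 0, 0, 0]], "grip": 0}}

```text
t: 19.55
eef_pos: [485.0, -10.8, 72.1]
tcp_rot: [-3.105, 1.567, 1.39]
ft_force: [0.4, 0.5, 0.3]
opening: 0.006
```

Run:
```python
from h import *
togo(484.9,-8.2,51)
for n in("side","scene","wrist"):
    cv2.imwrite(f"pics/{n}18.png",env.read_camera(n)[:,:,::-1])
crop('pics/side18.png',260,200,200,150,4,'pics/side18c.png')
crop('pics/scene18.png',210,160,160,120,5,'pics/scene18c.png')
```

```text
TCP [485.  -10.8  72.1] tool shift [21.1 -0.6 -2.4] toolz ang deg -102.5 toolx [ 0.001  0.004 -1.   ]
```

View pics/side18c.png

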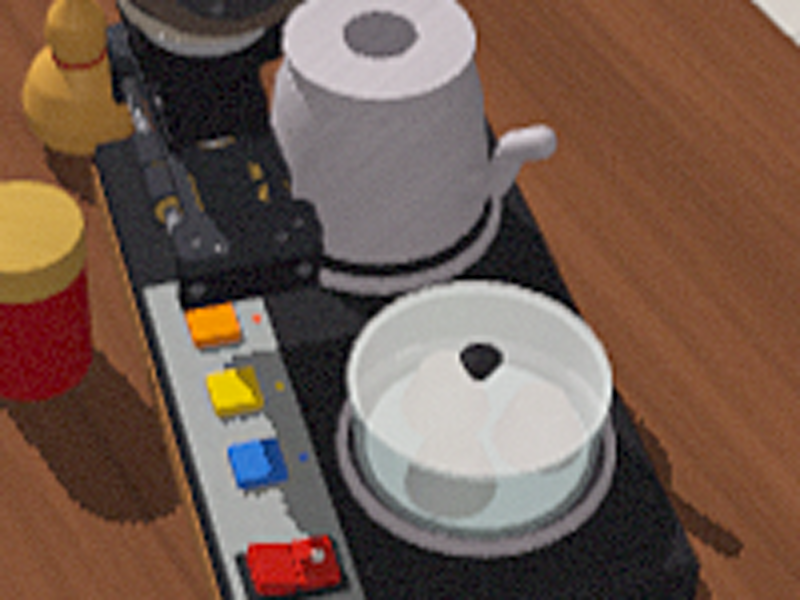

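View pics/scene18c.png

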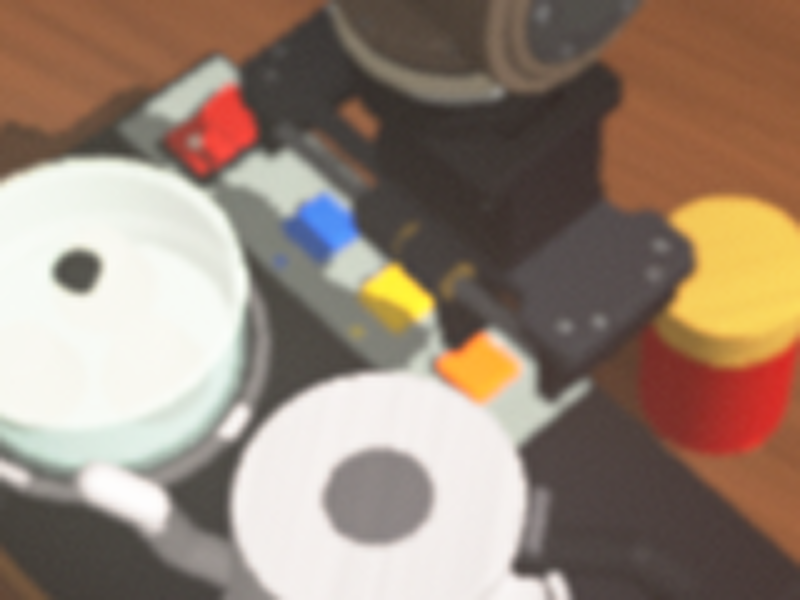

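View pics/wrist18.png

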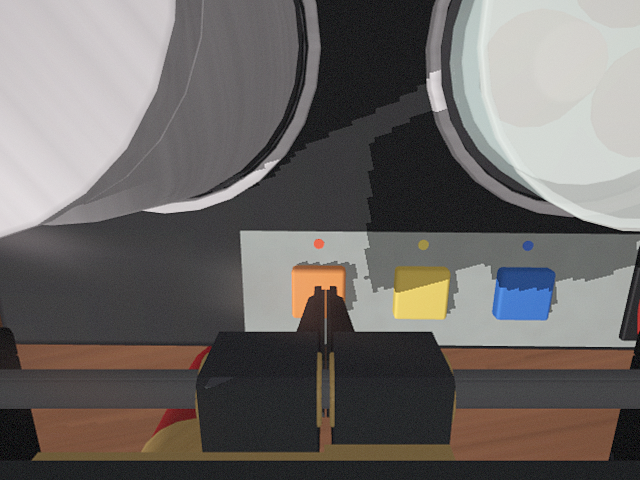

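{"name": "step_arm", "arguments": {"rows": [[8, -0.5, -2, 0, 0, 0], [6, 0, 0, 0, 0, 0], [0, 0, 0, 0, 0, 0]], "grip": 0}}

```text
t: 20.08
eef_pos: [485.7, -8.3, 58.7]
tcp_rot: [2.542, 1.565, 0.754]
ft_force: [-0.1, 0.3, 0.2]
opening: 0.003
```

{"name": "step_arm", "arguments": {"rows": [[4, 0, 0, 0, 0, 0], [0, 0, 0, 0, 0, 0]], "grip": 0}}

```text
t: 20.32
eef_pos: [485.7, -8.2, 54.3]
tcp_rot: [2.557, 1.565, 0.769]
ft_force: [-0.5, -0.4, 0.4]
opening: 0.004
```

{"name": "step_arm", "arguments": {"rows": [[3, 0, 0, 0, 0, 0], [0, 0, 0, 0, 0, 0]], "grip": 0}}

```text
t: 20.58
eef_pos: [485.8, -8.2, 51.3]
tcp_rot: [2.507, 1.565, 0.719]
ft_force: [-0.3, -0.3, 0.6]
opening: 0.006
```

{"name": "step_arm", "arguments": {"rows": [[3, 0, 0, 0, 0, 0], [0, 0, 0, 0, 0, 0]], "grip": 0}}

```text
t: 20.82
eef_pos: [485.9, -8.3, 48.2]
tcp_rot: [2.487, 1.565, 0.699]
ft_force: [0.1, 1.2, 0.3]
opening: 0.003
```

{"name": "step_arm", "arguments": {"rows": [[3, 0, 0, 0, 0, 0], [0, 0, 0, 0, 0, 0]], "grip": 0}}

```text
t: 21.08
eef_pos: [486.0, -8.3, 46.5]
tcp_rot: [2.361, 1.564, 0.573]
ft_force: [-2.6, -0.4, 8.2]
opening: 0.005
```

{"name": "step_arm", "arguments": {"rows": [[3, 0, 0, 0, 0, 0], [0, 0, 0, 0, 0, 0]], "grip": 0}}

```text
t: 21.32
eef_pos: [486.0, -8.3, 46.6]
tcp_rot: [2.166, 1.563, 0.379]
ft_force: [-2.6, -0.4, 3.0]
opening: 0.004
```

Run:
```python
from h import *
for n in("side","wrist"):
    print(env.state()['ft_force'].round(1),env.state()['eef_pos'].round(1))
    cv2.imwrite(f"pics/{n}19.png",env.read_camera(n)[:,:,::-1])
print(env.state()['ft_force'].round(1),env.state()['eef_pos'].round(1))
```

```text
[-2.6 -0.4  3. ] [486.   -8.3  46.6]
[-4.5 -0.5 15.2] [486.1  -8.3  46.5]
[-4.5  0.9 18.8] [486.1  -8.3  46.4]
```

View pics/wrist19.png

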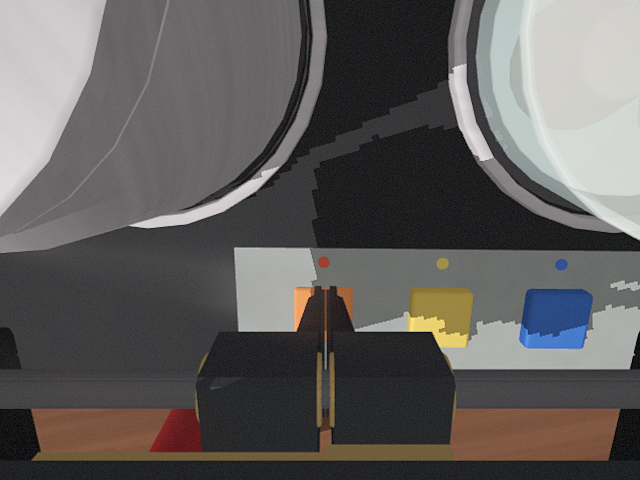

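{"name": "step_arm", "arguments": {"rows": [[-10, 0, 0, 0, 0, 0], [-15, 0, 0, 0, 0, 0], [-5, 0, 0, 0, 0, 0], [0, 0, 24, 0, 0, 0], [0, 0, 23, 0, 0, 0], [0, 0, 0, 0, 0, 0]], "grip": 0}}

```text
t: 22.18
eef_pos: [475.5, -55.0, 77.0]
tcp_rot: [2.167, 1.563, 0.38]
ft_force: [0.3, 0.0, -0.3]
opening: 0.003
```

Run:
```python
from h import *
togo(473.2,-56.8,51)
for n in("side","wrist"):
    cv2.imwrite(f"pics/{n}20.png",env.read_camera(n)[:,:,::-1])
crop('pics/side20.png',260,200,200,150,4,'pics/side20c.png')
```

```text
TCP [475.5 -55.   77. ] tool shift [26.  -2.   2.3] toolz ang deg -102.4 toolx [ 0.008  0.003 -1.   ]
```

View pics/side20c.png

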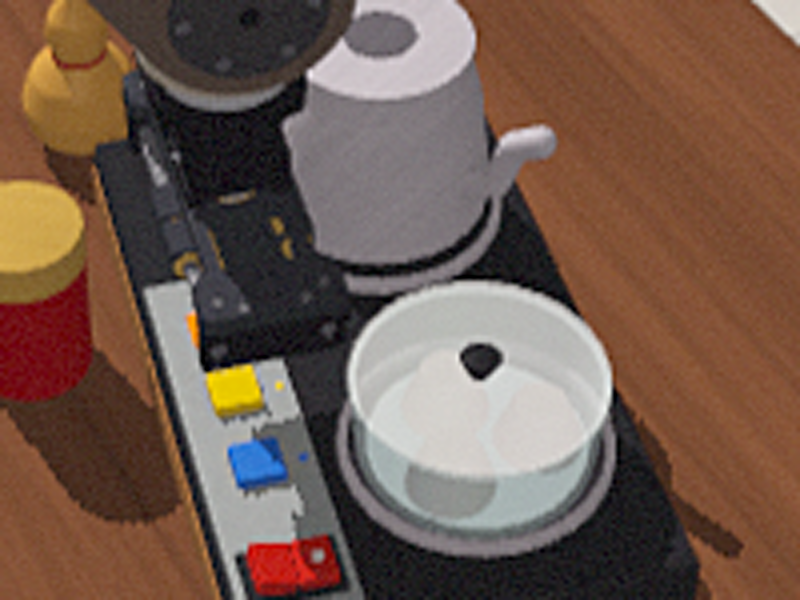

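View pics/wrist20.png

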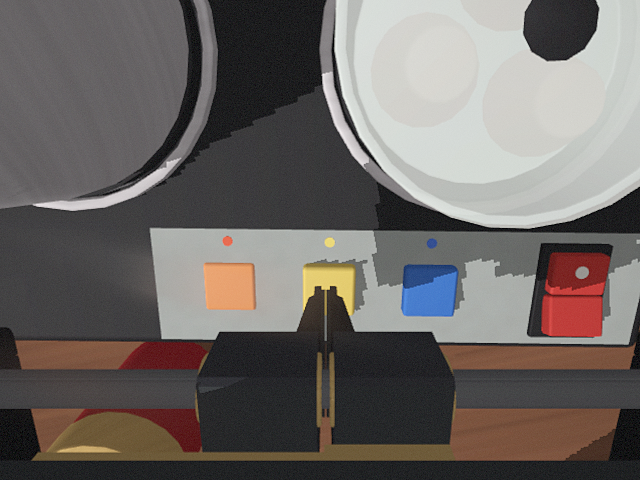

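{"name": "step_arm", "arguments": {"rows": [[10, -1.5, 1, 0, 0, 0], [8, -1, 0.5, 0, 0, 0], [3, 0, 0, 0, 0, 0], [0, 0, 0, 0, 0, 0]], "grip": 0}}

```text
t: 22.78
eef_pos: [472.7, -53.3, 53.9]
tcp_rot: [2.295, 1.564, 0.512]
ft_force: [0.0, 0.1, 0.2]
opening: 0.006
```

{"name": "step_arm", "arguments": {"rows": [[3, 0, 0, 0, 0, 0], [0, 0, 0, 0, 0, 0]], "grip": 0}}

```text
t: 23.02
eef_pos: [473.0, -53.3, 50.9]
tcp_rot: [2.253, 1.563, 0.47]
ft_force: [0.0, 0.2, 0.1]
opening: 0.003
```

{"name": "step_arm", "arguments": {"rows": [[3, 0, 0, 0, 0, 0], [0, 0, 0, 0, 0, 0]], "grip": 0}}

```text
t: 23.28
eef_pos: [473.1, -53.3, 47.9]
tcp_rot: [2.219, 1.563, 0.435]
ft_force: [-0.0, 0.4, 0.2]
opening: 0.002
```

{"name": "step_arm", "arguments": {"rows": [[3, 0, 0, 0, 0, 0], [0, 0, 0, 0, 0, 0]], "grip": 0}}

```text
t: 23.52
eef_pos: [473.2, -53.3, 46.5]
tcp_rot: [2.124, 1.562, 0.341]
ft_force: [-2.9, -0.1, 8.5]
opening: 0.005
```

Run:
```python
from h import *
togo(473.2,-56.8,46.5);print(env.state()['ft_force'].round(1))
```

```text
TCP [473.2 -53.3  46.5] tool shift [-0.   0.7  3.4] toolz ang deg -102.2 toolx [ 0.008  0.003 -1.   ]
[-2.9 -0.1  8.5]
```

{"name": "step_arm", "arguments": {"rows": [[3, 0, 0, 0, 0, 0], [0, 0, 0, 0, 0, 0], [0, 0, 0, 0, 0, 0]], "grip": 0}}

```text
t: 23.9
eef_pos: [473.3, -53.3, 46.9]
tcp_rot: [1.976, 1.559, 0.193]
ft_force: [-0.1, -0.3, -1.1]
opening: 0.003
```

{"name": "step_arm", "arguments": {"rows": [[-10, 0, 0, 0, 0, 0], [-30, 0, 0, 0, 0, 0], [-50, 0, 0, 0, 0, 0], [-50, 0, 0, 0, 0, 0], [-50, -20, 0, 0, 0, 0], [-30, -20, 0, 0, 0, 0], [0, 0, 0, 0, 0, 0]], "grip": 0}}

```text
t: 24.78
eef_pos: [430.5, -45.3, 275.5]
tcp_rot: [1.976, 1.56, 0.193]
ft_force: [-0.1, 0.3, -0.5]
opening: 0.005
```

Run:
```python
from h import *
M=T();np.save('M2.npy',M);togo(473,-56,200)
for n in("side","scene","wrist"):
    cv2.imwrite(f"pics/{n}21.png",env.read_camera(n)[:,:,::-1])
crop('pics/side21.png',260,170,200,200,3,'pics/side21c.png')
```

```text
TCP [430.5 -45.3 275.5] tool shift [75.9 43.   1.8] toolz ang deg -102.2 toolx [ 0.011  0.002 -1.   ]
```

View pics/wrist21.png

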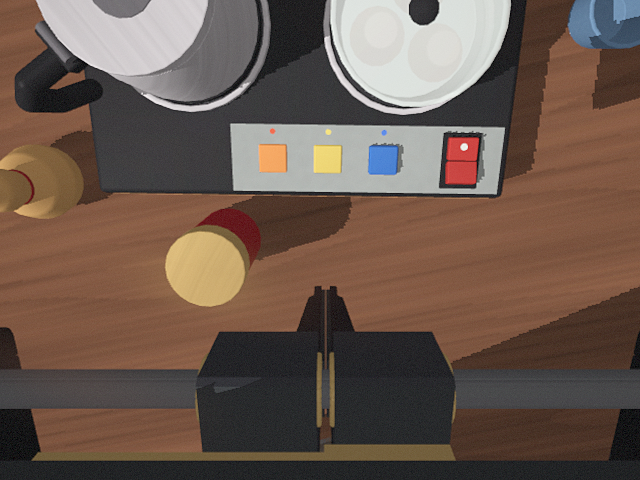

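View pics/side21c.png

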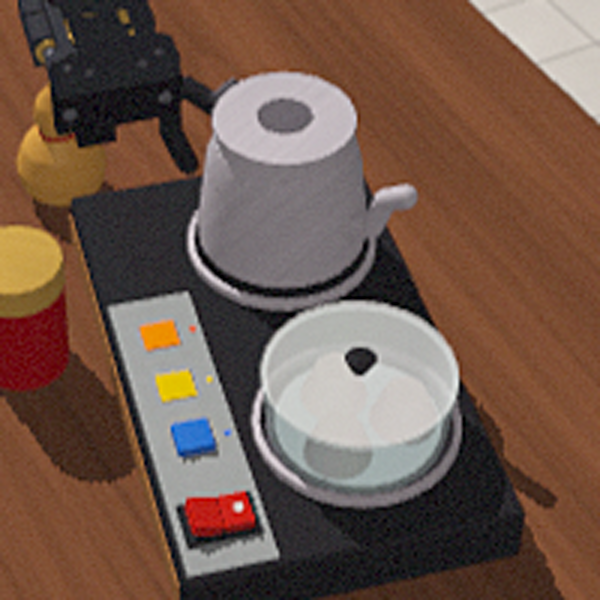

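View pics/scene21.png

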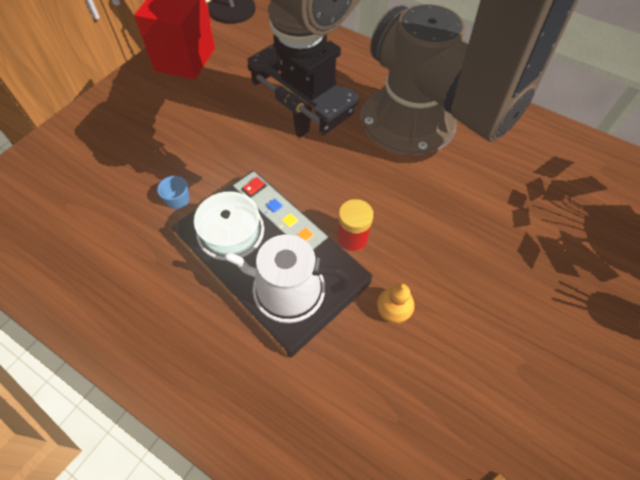

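Run:
```python
from h import *
a=cv2.imread('pics/scene1.png').astype(int);b=cv2.imread('pics/scene21.png').astype(int)
for n,(x,y,w,h) in dict(cup=(155,172,38,38),can=(335,198,42,55),gourd=(375,278,42,46),pot=(192,190,60,62),kettlebase=(250,275,80,50)).items():
    print(n,np.abs(a-b)[y:y+h,x:x+w].mean().round(1))
env.job_done()
```

```text
cup 14.8
can 3.7
gourd 2.4
pot 2.6
kettlebase 6.6
the job is handed in; nothing more can be done
```

The kettle is set going and the job is handed in. I pushed the lid shut, switched on the mains, pressed the orange boil key and then the yellow keep-warm key, in that order. It took about 25 s of the 54 s allowed.

**Last checks:**
- **Lid:** it was pressed home with about 10 N. Two cameras put its centre at z = 178.0 mm, the shut height.
- **Mains rocker:** it stopped under about 16 N, and its white dot shifted in the pictures about as far as it should.
- **Keys:** both stopped at the same tool height, about 5 mm below first contact, pressed with 19 N (boil) and 8.5 N or more (keep-warm). The final pictures show both sunk and the blue key still up.
- **Surroundings:** the kettle base, pot, canister and gourd match the earlier scene picture closely.

**What disagreed:**
- **Fingertips:** they made contact about 35 mm short of where the stated 25 mm tip extent put them. My first pushes passed over the lid without touching it, so I found the contact heights from the cameras and the force reading.
- **Cup:** its picture patch differed more than the others. I put this down to the arm's shadow, because the cup sits at the same pixel position in both pictures, but I did not check further.
- **Keep-warm key:** I pressed it about 3.4 mm off centre, still well on the key.

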